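# Pack the electric screwdriver and close its case

## Task

Put the blue electric pen screwdriver away in its open case: turn it end for end so that its thin steel shank lies in the narrow groove and its body in the wide bay, flat on the floor with nothing standing above the rim, setting it in rather than dropping it. Then close the orange lid fully and let go. Do not strike the clip stand, and leave the solder spool and the small tin where they are.

Things in the scene. Friction and masses are not known exactly. Their poses are not given: they have to be found in the camera images.
- driver: Loose blue electric pen screwdriver, 120 g. Square body 120 x 24 x 24 mm, black cap at one end; from the other, on the centre line, a steel shank 8 mm thick, 55 mm long. Origin: centre of the body's underside; x towards the shank (body x -60 to 60, shank 60 to 115 mm), z up. Starts flat on the table, shank within 35 degrees of opposite to its direction in the case.
- driver_tip (a point): Tip of the screwdriver's steel shank: x 115 mm, z 12 mm in the screwdriver's frame.
- case: Fixed black case, 116 (x) x 206 (y) mm, rim 38 mm high, walls 6. Origin: centre of underside; x to the hinge side (away from robot, within 12 deg), z up. Yellow floor at z 6. Grey blocks 34 high leave a bay 36 wide (in x), y -97 to 37, for the body; a groove 20 wide, y 37 to 97, for the shank; a finger well, x -52 to 52, y -75 to 15. Screwdriver's x goes along case +y.
- bay (a point): Point on the case's inner floor (x 0, y -30, z 6 mm in the case's frame) over which the screwdriver's origin belongs.
- lid (a joint): Angle of the orange lid in rad: 0 fully closed, flat on the rim; 1.57 upright; opens to 2.0. It starts open, between 1.55 and 1.9. About 150 g, stiff hinge (about 0.14 N m of friction) that stays where it is left, so it must be brought all the way down.
- lid_hinge (a point): Middle of the lid's hinge line (parallel to case y), 38.5 mm above the table, at case x 58 mm, y 0. The lid is a slab 10 mm thick, 206 mm along the hinge, reaching 116 mm from the hinge line; its underside passes through the hinge line and lies on the rim when closed.
- lid_tab (a point): Centre of the black thumb tab in the middle of the lid's free edge; 124 mm from the hinge line and 5 mm above the lid's underside. The tab is 50 mm wide (along the hinge), 10 mm thick and sticks out to 133 mm from the hinge line.
- stand: Helping-hand clip stand, fixed: round dark steel base 64 mm in diameter and 14 mm high, thin post, and at 139 mm a cross bar along its x, reaching 63 mm either way with copper clips; 148 mm tall. Origin: centre of its underside. Do not strike it.
- spool: Loose blue solder spool standing on its flange, 52 mm in diameter, 32 mm high. Origin: centre of its underside. Leave it.
- tin: Loose small round tin, yellow with a brass lid, 48 mm in diameter, 30 mm high. Origin: centre of its underside. Leave it.
Mind the look-alikes: they are no part of the job. Leave any green or red look-alike of the case alone. Of the things that look like the driver, the larger one is meant.

How it is judged:
By the outcome, as a careful person would: the job done as asked, in the order asked, and still so for the second after the job is handed in, with the robot touching nothing.
It also fails if it takes over 72 s, if anything falls off the work surface, if the arm or the gripper's body presses on something with over 40 N, if the wrist force passes 120 N, or if a joint passes its speed limit or range.

## Robot

A 6-joint arm with a two-finger parallel gripper is mounted at the origin on the work surface. World frame = base frame: x ahead of the robot, y to its left, z up, the work surface at z = 0. Lengths are in m, angles in rad, forces in N, time in s.
With the tool pointing down it reaches from about 0.375 to 0.9 m from the base axis. Payload 3.1 kg.
Tool frame: the origin (TCP) lies at the very end of the fingers, on their centre line; the grasp point (between the pads) lies 19 mm behind it (tcp_to_grasp is the x of the grasp point in the tool frame, in m); x points along the fingers, y is the direction in which the jaws open and shut, and the axes are right-handed (so a half turn about x gives the same grasp; the last joint's range is limited). The gripper opens to 87 mm and grips with 3 to 60 N. Pads are 19 mm wide; open, the fingers measure 117 mm over their backs; the gripper's body (75 mm by 190 mm) begins 51 mm behind the grasp point.
Start: joints at [-1.458, 0.527, 1.433, -0, 1.181, -0.178], TCP at [0.179, -0.599, 0.223] pointing down, gripper open.
Joint ranges: [-3.08, 3.08], [-0.75, 2.2], [0.22, 2.44], [-1.43, 4.57], [0, 2.65], [-2.85, 2.85]. Speed limits (rad/s): [2.79, 2.79, 3.14, 3.14, 3.14, 3.14].

## Interface

Orientations are given as a rotation vector (axis times angle).
In Python, from rig import * gives the robot as it stands. The module is installed in compiled form; this text tells all that it offers.
- The arm moves only by the tool carry_out, never from a script. Its argument "rows" is a list of rows, each an object of numbers: "x", "y", "z": the shift along the tool's x, y, z in units of 0.02 m (1.0 is 0.02 m); "wx", "wy", "wz": the turn, a rotation vector about the tool's x, y, z in units of 0.08 rad (1.0 is 0.08 rad); "hand": the opening, from 0 (shut) to 1 (fully open). A call has exactly 5 rows; each row shifts and turns the commanded pose from where the row before left it, along the tool's axes as they then stand; what a row does not reach is not made up. A row lasts 1/8 s, in which the tool goes at most 62.5 mm and 10.7 degrees, less where a joint would pass 70% of its speed; a pose out of reach is approached as far as the arm can. A call with a number of a shift or a turn outside -1 to 1 is refused whole. A call with a gripper value outside its range is refused whole. The fingers move at their own pace and stop on an object; "squeeze" is the grip in N (left out, the last holds). Time passes only in rows, so rows that do not move let the fingers close, or fill a call up. It gives the time, the measured TCP pose, the force and the opening at its end, in the units of the state.
- get_obs(): the state, without advancing time (a new reading comes with each control period).
- snapshot(name): name is "scene" or "top" or "wrist"; returns (picture, depth): 480x640x3 uint8, red, green, blue; 480x640 float32, m along the optical axis (not along the pixel's ray), 0 where there is no reading.
- get_calibration(name): a dict with "intrinsics" (3x3 intrinsics, pixels), "k1" (the pictures are not rectified: a ray, as slopes to the right and down, at radius r is drawn at 1 + k1 r^2 times it, then the intrinsics apply), "origin" and "orientation" of the camera in the world. Camera axes: x right, y up, looking along -z (the intrinsics and any distortion apply to the point x, -y, -z); pixel columns grow to the right and rows downward; lengths in m; the calibration is good to about 2 mm. A picture is of the moment at which its call begins: read the wrist's pose just before it. get_calibration takes no time and is no camera call; for the wrist camera it gives the pose at the moment of the call.
- job_done(): hands the job in, once; it reports no verdict.
The state is a dict: "time": time; "joint_pos": joint angles; "qvel": joint speeds; "joint_efforts": joint torques, N m; "ee_pos": TCP position; "orientation": TCP orientation; "wrist_force": force on the tool from outside, world axes, zero at the start; "moment": the same for the moment, N m; "width": finger opening in m.
Only numpy, scipy, OpenCV 4.12 (cv2) and the standard library are available. Lean on these libraries where they do the work, as an engineer would, in place of code of your own. Each camera call takes 0.05 s, during which the arm holds its last target.

## Working session

There is one attempt and no reset: what is moved stays moved. The work goes in short steps, Python scripts to look and compute and a tool call to move; the robot and the scene stay as the last step left them, time stands still between calls to the robot, and variables do not carry over. Pictures are saved under pics/ and viewed, and the job is handed in when it is done.

Besides the shell and the picture viewer there is one more tool, called after "Call:" in YAML: its name, and indented under it one key for each argument. carry_out: Moves the arm, as the interface text tells. Shifts and turns lie within -1 to 1; 1 stands for 0.02 m of shift or 0.08 rad of turn. Its arguments: {"type":"object","properties":{"rows":{"type":"array"},"squeeze":{"type":"number"}},"required":["rows"]}

```bash
mkdir -p pics; ls
cat > h.py <<'E'
from rig import *
import numpy as np, cv2
from scipy.spatial.transform import Rotation as R
def snap(name,fn):
    c=get_calibration(name); p,d=snapshot(name)
    cv2.imwrite('pics/'+fn+'.png',p[:,:,::-1]); np.savez('pics/'+fn+'.npz',p=p,d=d,K=c['intrinsics'],k1=c['k1'],o=c['origin'],R=np.array(c['orientation']))
    return p,d,c
E
python3 - <<'E'
from h import *
print(get_obs())
for n in ('scene','top'):
    p,d,c=snap(n,n+'0'); print(c)
E
```

```text
pics
{'time': 0.0, 'joint_pos': array([-1.45849666e+00,  5.28467691e-01,  1.43390993e+00, -2.02319242e-05,
        1.18137824e+00, -1.78473580e-01]), 'qvel': array([-0.0024268 , -0.00065021, -0.00175549, -0.0010994 , -0.00055469,
       -0.00094364]), 'joint_efforts': array([-1.02501355e-03, -4.40039492e+01, -1.76592636e+01,  6.33795164e-02,
        5.81788807e-02, -1.48799109e-04]), 'ee_pos': array([ 0.17913812, -0.59801168,  0.22156827]), 'orientation': array([ 2.06624012,  0.30479638, -2.06612973]), 'wrist_force': array([ 0.08851987, -0.41348503, -0.66584767]), 'moment': array([-0.04508114,  0.01341966,  0.02975438]), 'width': 0.08700276748520992}
{'intrinsics': array([[519.24459131,   0.        , 316.96257603],
       [  0.        , 519.24459131, 239.47004875],
       [  0.        ,   0.        ,   1.        ]]), 'k1': -0.13325346853864725, 'origin': array([1.47829581, 0.11800478, 0.78388846]), 'orientation': array([0.71129398, 0.75735428, 1.48186839])}
{'intrinsics': array([[586.74962419,   0.        , 318.62272976],
       [  0.        , 586.74962419, 239.92607975],
       [  0.        ,   0.        ,   1.        ]]), 'k1': -0.14813457753534695, 'origin': array([0.24862242, 0.08920927, 1.15453006]), 'orientation': array([ 0.18169945, -0.1848538 , -1.58532813])}
```

View pics/scene0.png

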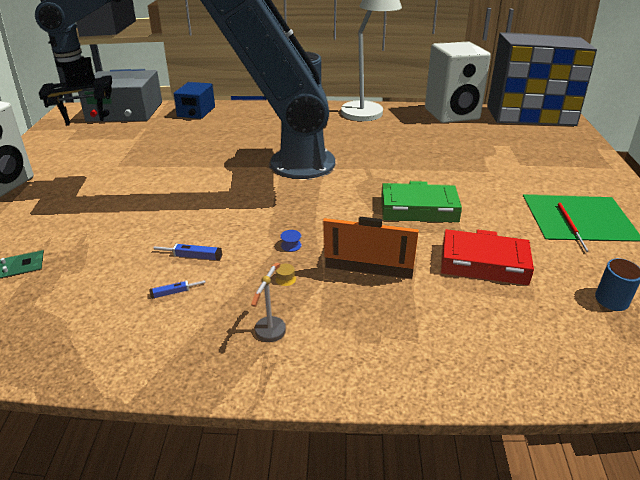

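View pics/top0.png

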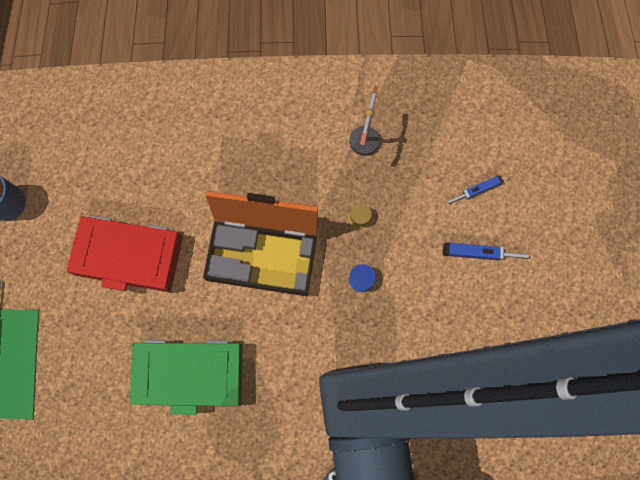

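The top view shows the driver at (475,251) with its shank pointing right (world -y). The case is at (260,258) with the groove on its left (+y), the lid is up at (262,213), the stand base is at (365,140), the tin at (360,214) and the spool at (362,278).

```bash
cat >> h.py <<'E'
def load(fn): return np.load('pics/'+fn+'.npz')
def rays(D,uv):
    K=D['K'];uv=np.atleast_2d(np.float64(uv))
    k1=float(D['k1']); xd=(uv[:,0]-K[0,2])/K[0,0]; yd=(uv[:,1]-K[1,2])/K[1,1]
    n=cv2.undistortPoints(uv.reshape(-1,1,2),K,np.array([k1,0,0,0,0.])).reshape(-1,2)
    d=np.c_[n[:,0],-n[:,1],-np.ones(len(n))]
    return d@R.from_rotvec(D['R']).as_matrix().T
def plane(D,uv,z):
    d=rays(D,uv);return D['o']+d*((z-D['o'][2])/d[:,2])[:,None]
def pts(D,uv):
    uv=np.atleast_2d(uv).astype(int); dd=D['d'][uv[:,1],uv[:,0]]
    return D['o']+rays(D,uv)*dd[:,None]
E
python3 - <<'E'
from h import *
D=load('top0');p=D['p'];hsv=cv2.cvtColor(p,cv2.COLOR_RGB2HSV)
def comps(m,amin=60):
    n,l,s,c=cv2.connectedComponentsWithStats(m.astype(np.uint8),connectivity=8)
    return [(l==i,s[i],c[i]) for i in range(1,n) if s[i][4]>amin]
h,s,v=[hsv[...,i].astype(int) for i in range(3)]
for nm,m in (('blue',(abs(h-115)<12)&(s>150)&(v>60)),('yellow',(abs(h-26)<5)&(s>180)&(v>90)),('orange',(h<14)&(s>170)&(v>90))):
    for M,st,c in comps(m):
        ys,xs=np.nonzero(M); P=pts(D,np.c_[xs,ys]);
        print(nm,st,c.round(1),'med',np.median(P,0).round(4),'zrange',np.percentile(P[:,2],[5,95]).round(3))
        r=cv2.minAreaRect(np.c_[xs,ys].astype(np.float32)); print('   ',r, plane(D,cv2.boxPoints(r),0.024 if nm=='blue' else 0.006).round(4).tolist())
def crop(x0,y0,x1,y1,k,fn): cv2.imwrite(f'pics/{fn}.png',cv2.resize(p[y0:y1,x0:x1,::-1],None,fx=k,fy=k,interpolation=cv2.INTER_CUBIC))
crop(195,180,330,305,4,'ccase'); crop(430,160,550,280,4,'cdrv')
E
```

```text
blue [467 177  33  19 199] [484.4 185.6] med [ 0.6271 -0.2627  0.0156] zrange [0.012 0.019]
    ((483.4137878417969, 185.9655303955078), (7.353161334991455, 33.35184097290039), 66.80140686035156) [[0.6164, -0.2209, 0.024], [0.6439, -0.2882, 0.024], [0.6291, -0.2928, 0.024], [0.6018, -0.2257, 0.024]]
blue [450 243  50  16 463] [472.7 250.4] med [ 0.489  -0.2209  0.0224] zrange [0.019 0.026]
    ((474.3968505859375, 250.6866912841797), (49.94197082519531, 11.175219535827637), 4.969741344451904) [[0.4819, -0.1741, 0.024], [0.5045, -0.1777, 0.024], [0.4933, -0.2785, 0.024], [0.4706, -0.2744, 0.024]]
blue [350 265  25  27 519] [361.8 277.6] med [0.4381 0.0018 0.0303] zrange [0.023 0.034]
    ((362.0, 278.0), (26.0, 24.0), 90.0) [[0.4646, 0.0235, 0.024], [0.4635, -0.0237, 0.024], [0.4121, -0.0215, 0.024], [0.4132, 0.0252, 0.024]]
orange [ 205  191  113   44 2862] [263.3 212.8] med [0.5508 0.1851 0.1088] zrange [0.048 0.152]
    ((260.6100158691406, 212.72999572753906), (115.39982604980469, 28.425687789916992), 8.130102157592773) [[0.5709, 0.322, 0.006], [0.631, 0.3152, 0.006], [0.5902, 0.08, 0.006], [0.5312, 0.0894, 0.006]]
orange [  67  216  110   75 6040] [121.8 253.6] med [0.4922 0.4722 0.0467] zrange [0.043 0.051]
    ((120.85091400146484, 255.97564697265625), (102.41947174072266, 66.78917694091797), 9.272602081298828) [[0.447, 0.6032, 0.006], [0.5863, 0.5902, 0.006], [0.5454, 0.3723, 0.006], [0.4106, 0.3899, 0.006]]
```

```bash
python3 -c "
import cv2,numpy as np
a=cv2.imread('pics/ccase.png');b=cv2.imread('pics/cdrv.png');print(a.shape,b.shape)"
```

```text
(500, 540, 3) (480, 480, 3)
```

View pics/ccase.png

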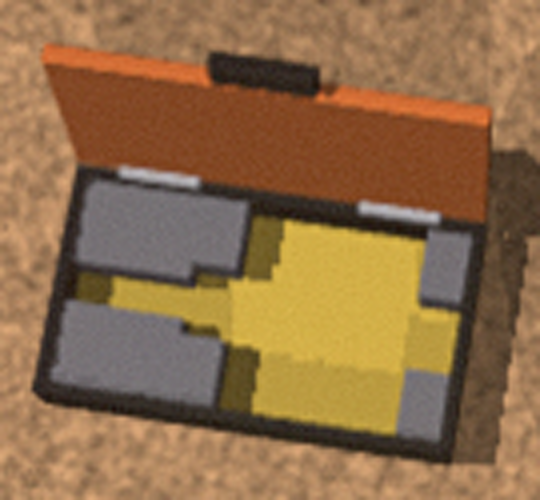

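View pics/cdrv.png

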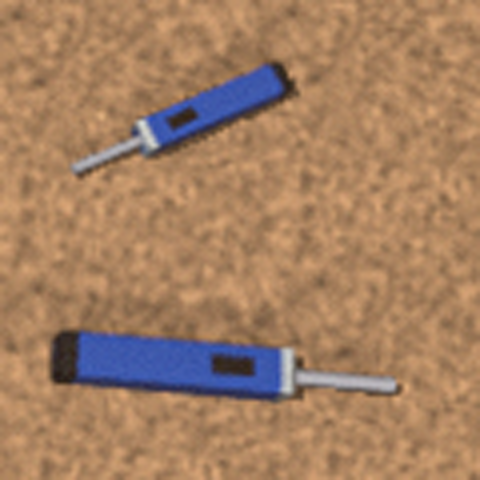

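Run:
```python
from h import *
D=load('scene0');p=D['p']
cv2.imwrite('pics/cg.png',cv2.resize(p[20:140,20:150,::-1],None,fx=5,fy=5,interpolation=cv2.INTER_CUBIC))
p,d,c=snap('wrist','w0');print(c['origin'],c['orientation'],c['intrinsics'][0,0])
o=get_obs();T=R.from_rotvec(o['orientation']).as_matrix();print(T.round(3)); print('cam in tool',T.T@(c['origin']-o['ee_pos']), (T.T@R.from_rotvec(c['orientation']).as_matrix()).round(3))
```

```text
[ 0.24512906 -0.57867429  0.38327368] [-0.218533    0.16468803 -1.27289884] 410.65648171014345
[[-0.     0.287 -0.958]
 [ 0.002 -0.958 -0.287]
 [-1.    -0.002 -0.   ]]
cam in tool [-1.61471717e-01 -4.09050091e-05 -6.88424317e-02] [[-0.     0.253 -0.967]
 [ 1.     0.001 -0.   ]
 [ 0.    -0.967 -0.253]]
```

View pics/cg.png

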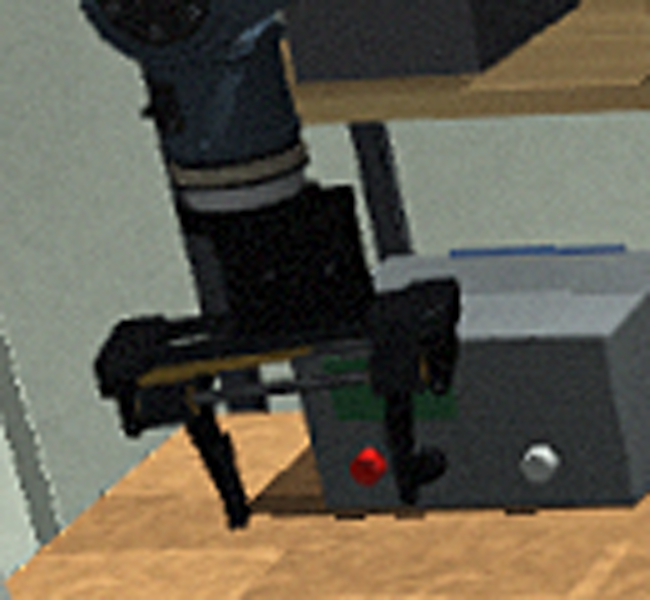

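View pics/w0.png

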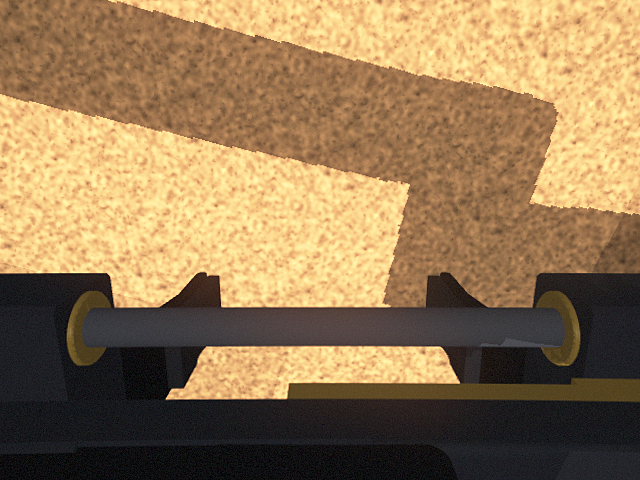

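Run:
```python
from h import *
D=load('top0');p=D['p']
def c(l): return np.array(l)/4.-0.5/4*3+np.array([195,180])
# block-top edge points, z=.034
up=plane(D,c([(78,267),(188,282),(420,301),(465,307)]),.034)
lo=plane(D,c([(66,300),(182,318),(404,370),(450,377)]),.034)
mid=(up+lo)/2; print('up',up.round(4).tolist(),'\nlo',lo.round(4).tolist(),'\nmid',mid.round(4).tolist())
d=mid[3]-mid[0];print('yaw of case y',np.degrees(np.arctan2(d[1],d[0])), 'widths',np.linalg.norm(up-lo,axis=1))
# rim outer corners z=.038: FL? and right
q=plane(D,c([(82,165),(487,222),(450,452),(36,390)]),.038);print('rim',q.round(4).tolist(),[np.linalg.norm(q[i]-q[(i+1)%4]).round(4) for i in range(4)],q.mean(0))
hsv=cv2.cvtColor(p,cv2.COLOR_RGB2HSV);h,s,v=[hsv[...,i].astype(int) for i in range(3)]
m=((h<14)&(s>170)&(v>90)); m[:, :200]=0; m[:,325:]=0; m=cv2.erode(m.astype(np.uint8),np.ones((5,5)))>0
ys,xs=np.nonzero(m);P=pts(D,np.c_[xs,ys]);k=P[:,2]>.05;P=P[k];c0=P.mean(0);u,sv,vt=np.linalg.svd(P-c0);n=vt[2];print('lid n',n,c0,sv[2]/np.sqrt(len(P)))
# driver
for z,l in ((.024,[(53,331),(285,347),(285,393),(53,381)]),(.012,[(300,375),(398,386)])):
    uv=np.array(l)/4.-.375+np.array([430,160]);print(plane(D,uv,z).round(4).tolist())
```

```text
up [[0.5058, 0.2897, 0.034], [0.497, 0.2353, 0.034], [0.485, 0.1217, 0.034], [0.4816, 0.0998, 0.034]] 
lo [[0.4893, 0.2954, 0.034], [0.4791, 0.2381, 0.034], [0.451, 0.13, 0.034], [0.4471, 0.1077, 0.034]] 
mid [[0.4975, 0.2926, 0.034], [0.4881, 0.2367, 0.034], [0.468, 0.1258, 0.034], [0.4643, 0.1038, 0.034]]
yaw of case y -99.97099154078039 widths [0.01740703 0.01815697 0.03499245 0.03535595]
rim [[0.5566, 0.288, 0.038], [0.523, 0.0882, 0.038], [0.4099, 0.1083, 0.038], [0.4441, 0.3086, 0.038]] [np.float64(0.2027), np.float64(0.1149), np.float64(0.2031), np.float64(0.1143)] [0.48341175 0.19826951 0.038     ]
lid n [-0.95501868  0.19545095 -0.22302075] [0.54790826 0.18119602 0.11528537] 0.011077876508203946
[[0.506, -0.1634, 0.024], [0.4951, -0.281, 0.024], [0.4716, -0.2788, 0.024], [0.4806, -0.1616, 0.024]]
[[0.483, -0.2913, 0.012], [0.476, -0.3422, 0.012]]
```

Run:
```python
from h import *
from scipy.optimize import brentq
D=load('top0')
def c(l): return np.array(l)/4.-0.375+np.array([195,180])
C=np.array([.4827,.1983]);ex=np.array([.985,-.170])
for l in ([(56,68),(488,124)],[(44,46),(490,106)],[(212,78),(318,92)]):
    dd=rays(D,c(l)); 
    for d in dd:
        def pt(t): return D['o']+d*t
        # intersect with cylinder radius 116 about hinge
        for r,off in ((.116,0),(.116,.010),(.133,0)):
            def f(t):
                P=pt(t);return np.hypot((P[:2]-C)@ex-.058,P[2]-.0385)-np.hypot(r,off)
            ts=np.linspace(.8,1.08,200);fs=[f(t) for t in ts];k=[i for i in range(199) if fs[i]*fs[i+1]<0]
            if k:
                P=pt(brentq(f,ts[k[0]],ts[k[0]+1]));a=np.arctan2(P[2]-.0385,-((P[:2]-C)@ex-.058));print(l[0],r,off,'a',(a - np.arctan2(off,r)).round(3),P.round(3))
m=D['d'];
for uv in [(250,205),(270,208),(255,215),(275,222),(260,198)]: print(uv,pts(D,[uv]).round(3),plane(D,[uv],.1).round(3))
S=load('scene0')
cv2.imwrite('pics/cs.png',cv2.resize(S['p'][200:350,240:430,::-1],None,fx=4,fy=4,interpolation=cv2.INTER_CUBIC))
```

```text
(56, 68) 0.116 0 a 1.694 [0.57  0.28  0.154]
(56, 68) 0.116 0.01 a 1.606 [0.57  0.28  0.154]
(56, 68) 0.133 0 a 1.64 [0.565 0.277 0.171]
(56, 68) 0.116 0 a 1.716 [0.539 0.087 0.153]
(56, 68) 0.116 0.01 a 1.629 [0.539 0.087 0.154]
(56, 68) 0.133 0 a 1.659 [0.534 0.087 0.171]
(44, 46) 0.116 0 a 1.78 [0.581 0.286 0.152]
(44, 46) 0.116 0.01 a 1.692 [0.581 0.286 0.152]
(44, 46) 0.133 0 a 1.712 [0.575 0.283 0.17 ]
(44, 46) 0.116 0 a 1.794 [0.548 0.086 0.152]
(44, 46) 0.116 0.01 a 1.706 [0.548 0.086 0.152]
(44, 46) 0.133 0 a 1.724 [0.543 0.086 0.17 ]
(212, 78) 0.116 0 a 1.744 [0.564 0.21  0.153]
(212, 78) 0.116 0.01 a 1.656 [0.564 0.21  0.153]
(212, 78) 0.133 0 a 1.683 [0.558 0.208 0.171]
(212, 78) 0.116 0 a 1.749 [0.556 0.162 0.153]
(212, 78) 0.116 0.01 a 1.661 [0.556 0.162 0.153]
(212, 78) 0.133 0 a 1.686 [0.551 0.161 0.171]
(250, 205) [[0.558 0.208 0.135]] [[0.569 0.212 0.1  ]]
(270, 208) [[0.553 0.172 0.131]] [[0.562 0.174 0.1  ]]
(255, 215) [[0.552 0.203 0.091]] [[0.549 0.202 0.1  ]]
(275, 222) [[0.542 0.167 0.073]] [[0.535 0.165 0.1  ]]
(260, 198) [[0.561 0.186 0.168]] [[0.582 0.193 0.1  ]]
```

View pics/cs.png

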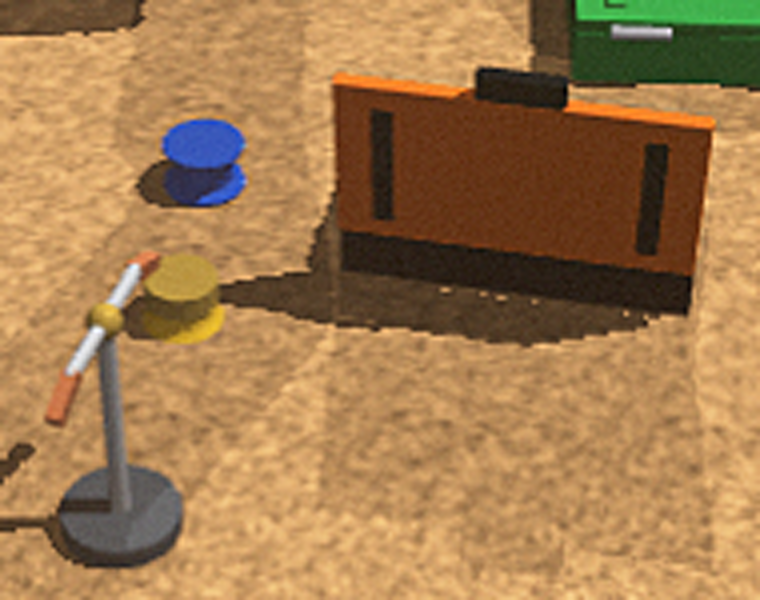

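Call:
carry_out:
  rows:
    - {"wx": -1}
    - {"wx": -1}
    - {"wx": -1}
    - {"wx": -1}
    - {"wx": -1}
  squeeze: 25

```text
$.rows[0]: bad value
```

Call:
carry_out:
  rows:
    - {"wx": -1}
    - {"wx": -1}
    - {"wx": -1}
    - {"wx": -1}
    - {"wx": -1}

```text
$.rows[0]: bad value
```

Call:
carry_out:
  rows:
    - {"wx": -1}
    - {"wx": -1}
    - {"wx": -1}
    - {"wx": -1}
    - {"wx": -0.83}

```text
$.rows[0]: bad value
```

Call:
carry_out:
  rows:
    - {"x": 0,"y": 0,"z": 0,"wx": -1,"wy": 0,"wz": 0,"hand": 1}
    - {"x": 0,"y": 0,"z": 0,"wx": -1,"wy": 0,"wz": 0,"hand": 1}
    - {"x": 0,"y": 0,"z": 0,"wx": -1,"wy": 0,"wz": 0,"hand": 1}
    - {"x": 0,"y": 0,"z": 0,"wx": -1,"wy": 0,"wz": 0,"hand": 1}
    - {"x": 0,"y": 0,"z": 0,"wx": -1,"wy": 0,"wz": 0,"hand": 1}
  squeeze: 25

```text
time: 0.78
ee_pos: [0.1792, -0.5984, 0.2221]
orientation: [1.82, 0.659, -1.82]
wrist_force: [0.2, -0.1, -0.5]
width: 0.0871
```

Call:
carry_out:
  rows:
    - {"x": 0,"y": 0,"z": 0,"wx": -1,"wy": 0,"wz": 0,"hand": 1}
    - {"x": 0,"y": 0,"z": 0,"wx": -1,"wy": 0,"wz": 0,"hand": 1}
    - {"x": 0,"y": 0,"z": 0,"wx": -1,"wy": 0,"wz": 0,"hand": 1}
    - {"x": 0,"y": 0,"z": 0,"wx": -1,"wy": 0,"wz": 0,"hand": 1}
    - {"x": 0,"y": 0,"z": 0,"wx": -1,"wy": 0,"wz": 0,"hand": 1}

```text
time: 1.4
ee_pos: [0.1792, -0.5984, 0.2221]
orientation: [1.552, 0.945, -1.551]
wrist_force: [0.3, 0.4, -0.4]
width: 0.0871
```

Call:
carry_out:
  rows:
    - {"x": 0,"y": 0,"z": 0,"wx": -1,"wy": 0,"wz": 0,"hand": 1}
    - {"x": 0,"y": 0,"z": 0,"wx": -1,"wy": 0,"wz": 0,"hand": 1}
    - {"x": 0,"y": 0,"z": 0,"wx": -1,"wy": 0,"wz": 0,"hand": 1}
    - {"x": 0,"y": 0,"z": 0,"wx": -1,"wy": 0,"wz": 0,"hand": 1}
    - {"x": 0,"y": 0,"z": 0,"wx": -0.83,"wy": 0,"wz": 0,"hand": 1}

```text
time: 2.02
ee_pos: [0.1792, -0.5984, 0.2221]
orientation: [1.277, 1.165, -1.276]
wrist_force: [-0.3, 0.2, -0.4]
width: 0.0872
```

Call:
carry_out:
  rows:
    - {"x": 0,"y": 0.68,"z": -1,"wx": 0,"wy": 0,"wz": 0,"hand": 1}
    - {"x": 0,"y": 0.68,"z": -1,"wx": 0,"wy": 0,"wz": 0,"hand": 1}
    - {"x": 0,"y": 0.68,"z": -1,"wx": 0,"wy": 0,"wz": 0,"hand": 1}
    - {"x": 0,"y": 0.68,"z": -1,"wx": 0,"wy": 0,"wz": 0,"hand": 1}
    - {"x": 0,"y": 0.68,"z": -1,"wx": 0,"wy": 0,"wz": 0,"hand": 1}

```text
time: 2.65
ee_pos: [0.2576, -0.504, 0.2227]
orientation: [1.277, 1.164, -1.277]
wrist_force: [-1.4, -0.8, 0.6]
width: 0.0869
```

Call:
carry_out:
  rows:
    - {"x": 0,"y": 0.68,"z": -1,"wx": 0,"wy": 0,"wz": 0,"hand": 1}
    - {"x": 0,"y": 0.68,"z": -1,"wx": 0,"wy": 0,"wz": 0,"hand": 1}
    - {"x": 0,"y": 0.68,"z": -1,"wx": 0,"wy": 0,"wz": 0,"hand": 1}
    - {"x": 0,"y": 0.68,"z": -1,"wx": 0,"wy": 0,"wz": 0,"hand": 1}
    - {"x": 0,"y": 0.68,"z": -1,"wx": 0,"wy": 0,"wz": 0,"hand": 1}

```text
time: 3.28
ee_pos: [0.3343, -0.411, 0.2226]
orientation: [1.278, 1.163, -1.278]
wrist_force: [-0.3, -1.2, 0.4]
width: 0.0871
```

Call:
carry_out:
  rows:
    - {"x": 0,"y": 0.68,"z": -1,"wx": 0,"wy": 0,"wz": 0,"hand": 1}
    - {"x": 0,"y": 0.68,"z": -1,"wx": 0,"wy": 0,"wz": 0,"hand": 1}
    - {"x": 0,"y": 0.68,"z": -1,"wx": 0,"wy": 0,"wz": 0,"hand": 1}
    - {"x": 0,"y": 0.68,"z": -1,"wx": 0,"wy": 0,"wz": 0,"hand": 1}
    - {"x": 0,"y": 0.68,"z": -1,"wx": 0,"wy": 0,"wz": 0,"hand": 1}

```text
time: 3.9
ee_pos: [0.4111, -0.3177, 0.2226]
orientation: [1.278, 1.163, -1.278]
wrist_force: [-0.7, 0.0, -0.9]
width: 0.0871
```

Call:
carry_out:
  rows:
    - {"x": 0,"y": 0.68,"z": -1,"wx": 0,"wy": 0,"wz": 0,"hand": 1}
    - {"x": 0,"y": 0.68,"z": -1,"wx": 0,"wy": 0,"wz": 0,"hand": 1}
    - {"x": 0,"y": 0.68,"z": -1,"wx": 0,"wy": 0,"wz": 0,"hand": 1}
    - {"x": 0,"y": 0,"z": 0,"wx": 0,"wy": 0,"wz": 0,"hand": 1}
    - {"x": 0,"y": 0,"z": 0,"wx": 0,"wy": 0,"wz": 0,"hand": 1}

```text
time: 4.53
ee_pos: [0.4565, -0.2631, 0.2226]
orientation: [1.277, 1.164, -1.278]
wrist_force: [-0.4, 0.0, -0.8]
width: 0.0873
```

Run:
```python
from h import *
snap('wrist','w1')
```

```text
(no output)
```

View pics/w1.png

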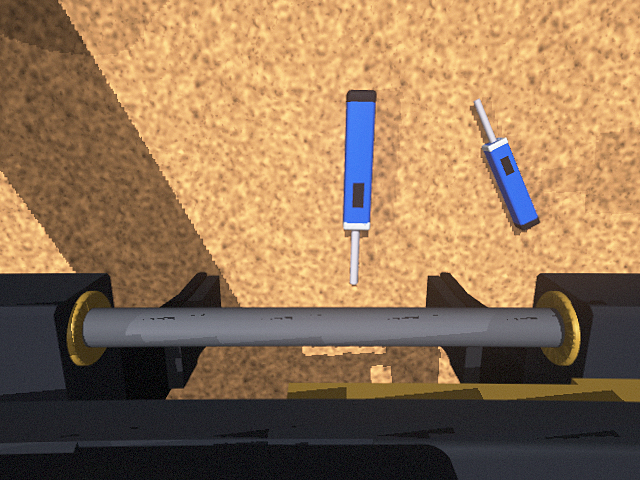

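The wrist view shows the driver upright in the picture: cap at (362,94), collar at (356,226), shank tip at (354,284). It lies a little right of the fingers' centre.

Run:
```python
from h import *
D=load('w1')
a=plane(D,[(347,90),(377,91),(370,228),(344,228)],.024);t=plane(D,[(354,284)],.012)
print(a.round(4).tolist(),t.round(4))
b=(a[0]+a[1])/2;f=(a[2]+a[3])/2;print('c',(b+f)/2,'az',np.degrees(np.arctan2(*(f-b)[1::-1])),np.degrees(np.arctan2(*(t[0]-b)[1::-1])),np.linalg.norm(f-b))
o=get_obs();T=R.from_rotvec(o['orientation']).as_matrix();print(o['ee_pos'],'zaz',np.degrees(np.arctan2(T[1,2],T[0,2])))
tgt=np.append(((b+f)/2)[:2],.05);print('units',(T.T@(tgt-o['ee_pos'])/.02).round(3))
```

```text
[[0.4854, -0.1663, 0.024], [0.51, -0.1694, 0.024], [0.497, -0.2851, 0.024], [0.4736, -0.2829, 0.024]] [[ 0.4791 -0.3423  0.012 ]]
c [ 0.49151364 -0.22595353  0.024     ] az -96.12225798772263 -96.09920712998489 0.11683134650712723
[ 0.45633301 -0.2634253   0.22256512] zaz -95.37527781359313
units [ 8.627  1.577 -2.033]
```

Call:
carry_out:
  rows:
    - {"x": 0.4,"y": 0.8,"z": -1,"wx": 0.16,"wy": 0,"wz": 0,"hand": 1}
    - {"x": 1,"y": 0.75,"z": -0.98,"wx": 0,"wy": 0,"wz": 0,"hand": 1}
    - {"x": 1,"y": 0,"z": 0,"wx": 0,"wy": 0,"wz": 0,"hand": 1}
    - {"x": 1,"y": 0,"z": 0,"wx": 0,"wy": 0,"wz": 0,"hand": 1}
    - {"x": 1,"y": 0,"z": 0,"wx": 0,"wy": 0,"wz": 0,"hand": 1}

```text
time: 5.2
ee_pos: [0.4911, -0.2277, 0.134]
orientation: [1.288, 1.156, -1.288]
wrist_force: [0.2, 1.2, -0.0]
width: 0.0869
```

Call:
carry_out:
  rows:
    - {"x": 1,"y": 0,"z": 0,"wx": 0,"wy": 0,"wz": 0,"hand": 1}
    - {"x": 1,"y": 0,"z": 0,"wx": 0,"wy": 0,"wz": 0,"hand": 1}
    - {"x": 1,"y": 0,"z": 0,"wx": 0,"wy": 0,"wz": 0,"hand": 0.8}
    - {"x": 1,"y": 0,"z": 0,"wx": 0,"wy": 0,"wz": 0,"hand": 0.7}
    - {"x": 0,"y": 0,"z": 0,"wx": 0,"wy": 0,"wz": 0,"hand": 0.6}

```text
time: 5.82
ee_pos: [0.4902, -0.227, 0.0533]
orientation: [1.288, 1.16, -1.289]
wrist_force: [0.4, 1.0, 0.2]
width: 0.0649
```

Call:
carry_out:
  rows:
    - {"x": 1,"y": 0,"z": 0,"wx": 0,"wy": 0,"wz": 0,"hand": 0.6}
    - {"x": 0.8,"y": 0,"z": 0,"wx": 0,"wy": 0,"wz": 0,"hand": 0.6}
    - {"x": 0.5,"y": 0,"z": 0,"wx": 0,"wy": 0,"wz": 0,"hand": 0.6}
    - {"x": 0,"y": 0,"z": 0,"wx": 0,"wy": 0,"wz": 0,"hand": 0.5}
    - {"x": 0,"y": 0,"z": 0,"wx": 0,"wy": 0,"wz": 0,"hand": 0.4}

```text
time: 6.45
ee_pos: [0.4917, -0.227, 0.0089]
orientation: [1.287, 1.156, -1.287]
wrist_force: [-0.8, -1.0, -0.3]
width: 0.0407
```

Run:
```python
from h import *
snap('wrist','w2'); print(get_obs()['ee_pos'])
```

```text
[ 0.49172905 -0.22709838  0.00901489]
```

View pics/w2.png

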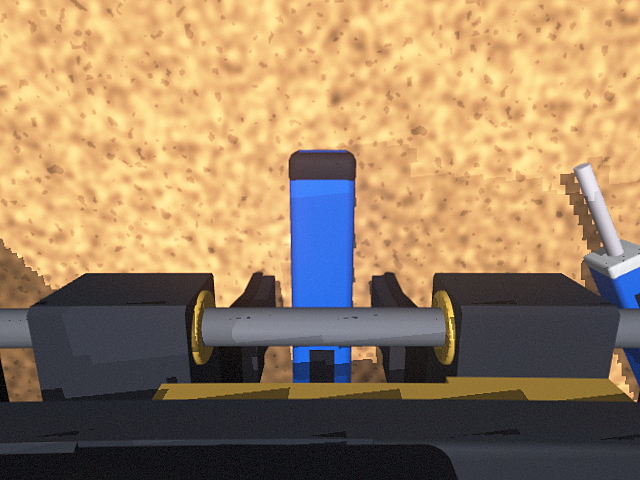

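The driver (column 322) sits centred between the fingers (277 and 371), so I'll close on it.

Call:
carry_out:
  rows:
    - {"x": 0.1,"y": 0,"z": 0,"wx": 0,"wy": 0,"wz": 0,"hand": 0.2}
    - {"x": 0,"y": 0,"z": 0,"wx": 0,"wy": 0,"wz": 0,"hand": 0.1}
    - {"x": 0,"y": 0,"z": 0,"wx": 0,"wy": 0,"wz": 0,"hand": 0.1}
    - {"x": 0,"y": 0,"z": 0,"wx": 0,"wy": 0,"wz": 0,"hand": 0.1}
    - {"x": 0,"y": 0,"z": 0,"wx": 0,"wy": 0,"wz": 0,"hand": 0.1}

```text
time: 7.12
ee_pos: [0.4915, -0.2269, 0.0067]
orientation: [1.287, 1.157, -1.287]
wrist_force: [0.3, 0.5, 1.7]
width: 0.0239
```

Run:
```python
from h import *
D=load('w2');a=plane(D,[(291,152),(354,152)],.024);print(a)
```

```text
[[ 0.48690412 -0.16530746  0.024     ]
 [ 0.5087896  -0.16765552  0.024     ]]
```

Call:
carry_out:
  rows:
    - {"x": -0.2,"y": 0,"z": 0,"wx": 0,"wy": 0,"wz": 0,"hand": 0.1}
    - {"x": -0.6,"y": 0,"z": 0,"wx": 0,"wy": 0,"wz": 0,"hand": 0.1}
    - {"x": -1,"y": 0,"z": 0,"wx": 0,"wy": 0,"wz": 0,"hand": 0.1}
    - {"x": -1,"y": 0,"z": 0,"wx": 0,"wy": 0,"wz": 0,"hand": 0.1}
    - {"x": -1,"y": 0,"z": 0,"wx": 0,"wy": 0,"wz": 0,"hand": 0.1}

```text
time: 7.75
ee_pos: [0.4914, -0.2268, 0.0838]
orientation: [1.287, 1.157, -1.287]
wrist_force: [0.1, 0.2, -2.2]
width: 0.0239
```

Call:
carry_out:
  rows:
    - {"x": -1,"y": -0.14,"z": -0.5,"wx": 0,"wy": 0,"wz": 0,"hand": 0.1}
    - {"x": -1,"y": -0.14,"z": -0.98,"wx": 0,"wy": 0,"wz": 0,"hand": 0.1}
    - {"x": -1,"y": -0.14,"z": -0.98,"wx": 0,"wy": 0,"wz": 0,"hand": 0.1}
    - {"x": -1,"y": -0.14,"z": -0.98,"wx": 0,"wy": 0,"wz": 0,"hand": 0.1}
    - {"x": -1,"y": -0.14,"z": -0.98,"wx": 0,"wy": 0,"wz": 0,"hand": 0.1}

```text
time: 8.38
ee_pos: [0.4865, -0.1367, 0.1838]
orientation: [1.287, 1.157, -1.287]
wrist_force: [0.7, 0.9, -1.1]
width: 0.0237
```

Call:
carry_out:
  rows:
    - {"x": -1,"y": -0.14,"z": -0.98,"wx": 0,"wy": 0,"wz": 0,"hand": 0.1}
    - {"x": -1,"y": -0.14,"z": -0.98,"wx": 0,"wy": 0,"wz": 0,"hand": 0.1}
    - {"x": 0,"y": -0.14,"z": -0.98,"wx": 0,"wy": 0,"wz": 0,"hand": 0.1}
    - {"x": 0,"y": -0.14,"z": -0.98,"wx": 0,"wy": 0,"wz": 0,"hand": 0.1}
    - {"x": 0,"y": -0.14,"z": -0.98,"wx": 0,"wy": 0,"wz": 0,"hand": 0.1}

```text
time: 9.0
ee_pos: [0.4824, -0.0374, 0.2219]
orientation: [1.287, 1.158, -1.288]
wrist_force: [-0.9, 0.0, -1.2]
width: 0.0241
```

Call:
carry_out:
  rows:
    - {"x": 0,"y": -0.14,"z": -0.98,"wx": 0,"wy": 0,"wz": 0,"hand": 0.1}
    - {"x": 0,"y": -0.14,"z": -0.98,"wx": 0,"wy": 0,"wz": 0,"hand": 0.1}
    - {"x": 0,"y": -0.14,"z": -0.98,"wx": 0,"wy": 0,"wz": 0,"hand": 0.1}
    - {"x": 0,"y": -0.14,"z": -0.98,"wx": 0,"wy": 0,"wz": 0,"hand": 0.1}
    - {"x": 0,"y": -0.14,"z": -0.98,"wx": 0,"wy": 0,"wz": 0,"hand": 0.1}

```text
time: 9.62
ee_pos: [0.4788, 0.0614, 0.2217]
orientation: [1.286, 1.158, -1.288]
wrist_force: [0.0, -0.6, -0.8]
width: 0.0239
```

Call:
carry_out:
  rows:
    - {"x": 0,"y": -0.14,"z": -0.98,"wx": 0,"wy": 0,"wz": 0,"hand": 0.1}
    - {"x": 0,"y": -0.14,"z": -0.98,"wx": 0,"wy": 0,"wz": 0,"hand": 0.1}
    - {"x": 0,"y": -0.14,"z": -0.98,"wx": 0,"wy": 0,"wz": 0,"hand": 0.1}
    - {"x": 0,"y": -0.14,"z": -0.98,"wx": 0,"wy": 0,"wz": 0,"hand": 0.1}
    - {"x": 0,"y": -0.14,"z": -0.98,"wx": 0,"wy": 0,"wz": 0,"hand": 0.1}

```text
time: 10.25
ee_pos: [0.4752, 0.1601, 0.2217]
orientation: [1.286, 1.158, -1.289]
wrist_force: [-0.4, 0.3, -1.1]
width: 0.0237
```

Call:
carry_out:
  rows:
    - {"x": 0,"y": 0,"z": 0,"wx": -1,"wy": 0,"wz": 0,"hand": 0.1}
    - {"x": 0,"y": 0,"z": 0,"wx": -1,"wy": 0,"wz": 0,"hand": 0.1}
    - {"x": 0,"y": 0,"z": 0,"wx": -1,"wy": 0,"wz": 0,"hand": 0.1}
    - {"x": 0,"y": 0,"z": 0,"wx": -1,"wy": 0,"wz": 0,"hand": 0.1}
    - {"x": 0,"y": 0,"z": 0,"wx": -1,"wy": 0,"wz": 0,"hand": 0.1}

```text
time: 10.88
ee_pos: [0.4753, 0.1595, 0.2216]
orientation: [0.987, 1.336, -0.99]
wrist_force: [-0.1, 0.4, -0.8]
width: 0.0238
```

Call:
carry_out:
  rows:
    - {"x": 0,"y": 0,"z": 0,"wx": -1,"wy": 0,"wz": 0,"hand": 0.1}
    - {"x": 0,"y": 0,"z": 0,"wx": -1,"wy": 0,"wz": 0,"hand": 0.1}
    - {"x": 0,"y": 0,"z": 0,"wx": -1,"wy": 0,"wz": 0,"hand": 0.1}
    - {"x": 0,"y": 0,"z": 0,"wx": -1,"wy": 0,"wz": 0,"hand": 0.1}
    - {"x": 0,"y": 0,"z": 0,"wx": -1,"wy": 0,"wz": 0,"hand": 0.1}

```text
time: 11.5
ee_pos: [0.4752, 0.1595, 0.2216]
orientation: [0.682, 1.463, -0.684]
wrist_force: [0.3, -0.4, 0.1]
width: 0.0235
```

Call:
carry_out:
  rows:
    - {"x": 0,"y": 0,"z": 0,"wx": -1,"wy": 0,"wz": 0,"hand": 0.1}
    - {"x": 0,"y": 0,"z": 0,"wx": -1,"wy": 0,"wz": 0,"hand": 0.1}
    - {"x": 0,"y": 0,"z": 0,"wx": -1,"wy": 0,"wz": 0,"hand": 0.1}
    - {"x": 0,"y": 0,"z": 0,"wx": -1,"wy": 0,"wz": 0,"hand": 0.1}
    - {"x": 0,"y": 0,"z": 0,"wx": -1,"wy": 0,"wz": 0,"hand": 0.1}

```text
time: 12.12
ee_pos: [0.4753, 0.1595, 0.2216]
orientation: [0.372, 1.541, -0.373]
wrist_force: [0.3, -0.4, -0.4]
width: 0.0242
```

Call:
carry_out:
  rows:
    - {"x": 0,"y": 0,"z": 0,"wx": -1,"wy": 0,"wz": 0,"hand": 0.1}
    - {"x": 0,"y": 0,"z": 0,"wx": -1,"wy": 0,"wz": 0,"hand": 0.1}
    - {"x": 0,"y": 0,"z": 0,"wx": -1,"wy": 0,"wz": 0,"hand": 0.1}
    - {"x": 0,"y": 0,"z": 0,"wx": -1,"wy": 0,"wz": 0,"hand": 0.1}
    - {"x": 0,"y": 0,"z": 0,"wx": -1,"wy": 0,"wz": 0,"hand": 0.1}

```text
time: 12.75
ee_pos: [0.4752, 0.1595, 0.2216]
orientation: [0.058, 1.572, -0.059]
wrist_force: [0.3, -0.1, -1.7]
width: 0.0238
```

Call:
carry_out:
  rows:
    - {"x": 0,"y": 0,"z": 0,"wx": -1,"wy": 0,"wz": 0,"hand": 0.1}
    - {"x": 0,"y": 0,"z": 0,"wx": -1,"wy": 0,"wz": 0,"hand": 0.1}
    - {"x": 0,"y": 0,"z": 0,"wx": -1,"wy": 0,"wz": 0,"hand": 0.1}
    - {"x": 0,"y": 0,"z": 0,"wx": -1,"wy": 0,"wz": 0,"hand": 0.1}
    - {"x": 0,"y": 0,"z": 0,"wx": -1,"wy": 0,"wz": 0,"hand": 0.1}

```text
time: 13.38
ee_pos: [0.4752, 0.1595, 0.2216]
orientation: [-0.255, 1.558, 0.256]
wrist_force: [1.0, 0.3, -1.0]
width: 0.024
```

Call:
carry_out:
  rows:
    - {"x": 0,"y": 0,"z": 0,"wx": -1,"wy": 0,"wz": 0,"hand": 0.1}
    - {"x": 0,"y": 0,"z": 0,"wx": -1,"wy": 0,"wz": 0,"hand": 0.1}
    - {"x": 0,"y": 0,"z": 0,"wx": -1,"wy": 0,"wz": 0,"hand": 0.1}
    - {"x": 0,"y": 0,"z": 0,"wx": -1,"wy": 0,"wz": 0,"hand": 0.1}
    - {"x": 0,"y": 0,"z": 0,"wx": -1,"wy": 0,"wz": 0,"hand": 0.1}

```text
time: 14.0
ee_pos: [0.4753, 0.1595, 0.2216]
orientation: [-0.567, 1.497, 0.568]
wrist_force: [0.2, -0.1, -1.2]
width: 0.0239
```

Call:
carry_out:
  rows:
    - {"x": 0,"y": 0,"z": 0,"wx": -1,"wy": 0,"wz": 0,"hand": 0.1}
    - {"x": 0,"y": 0,"z": 0,"wx": -1,"wy": 0,"wz": 0,"hand": 0.1}
    - {"x": 0,"y": 0,"z": 0,"wx": -1,"wy": 0,"wz": 0,"hand": 0.1}
    - {"x": 0,"y": 0,"z": 0,"wx": -1,"wy": 0,"wz": 0,"hand": 0.1}
    - {"x": 0,"y": 0,"z": 0,"wx": -1,"wy": 0,"wz": 0,"hand": 0.1}

```text
time: 14.62
ee_pos: [0.4752, 0.1595, 0.2216]
orientation: [-0.875, 1.389, 0.876]
wrist_force: [-0.3, -0.8, -1.5]
width: 0.0239
```

Call:
carry_out:
  rows:
    - {"x": 0,"y": 0,"z": 0,"wx": -1,"wy": 0,"wz": 0,"hand": 0.1}
    - {"x": 0,"y": 0,"z": 0,"wx": -1,"wy": 0,"wz": 0,"hand": 0.1}
    - {"x": 0,"y": 0,"z": 0,"wx": -1,"wy": 0,"wz": 0,"hand": 0.1}
    - {"x": 0,"y": 0,"z": 0,"wx": -0.4,"wy": 0,"wz": 0,"hand": 0.1}
    - {"x": 0,"y": 0,"z": 0,"wx": 0,"wy": 0,"wz": 0,"hand": 0.1}

```text
time: 15.25
ee_pos: [0.4755, 0.1618, 0.2221]
orientation: [-1.079, 1.292, 1.075]
wrist_force: [-0.7, 0.0, -1.8]
width: 0.024
```

Run:
```python
from h import *
snap('wrist','w3'); snap('top','top3')
o=get_obs();T=R.from_rotvec(o['orientation']).as_matrix();print(o['ee_pos'],o['joint_pos'].round(2),'zaz',np.degrees(np.arctan2(T[1,2],T[0,2])));print(T.round(3))
```

```text
[0.4758283  0.16160338 0.2223086 ] [ 0.11  0.36  1.73 -0.    1.04 -2.85] zaz 79.718643636247
[[-0.    -0.984  0.178]
 [-0.004  0.178  0.984]
 [-1.    -0.001 -0.004]]
```

View pics/w3.png

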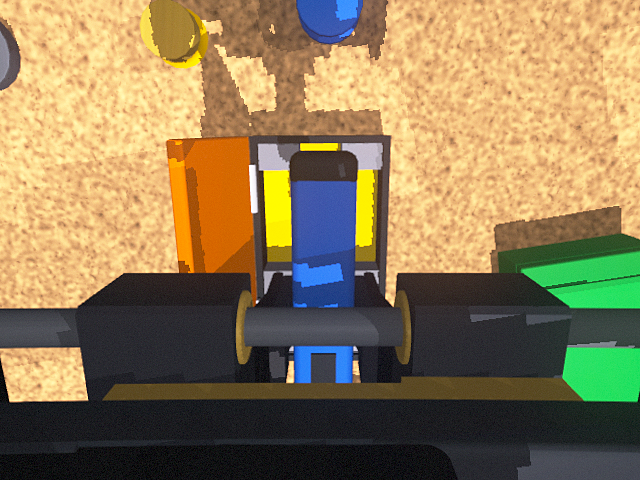

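View pics/top3.png

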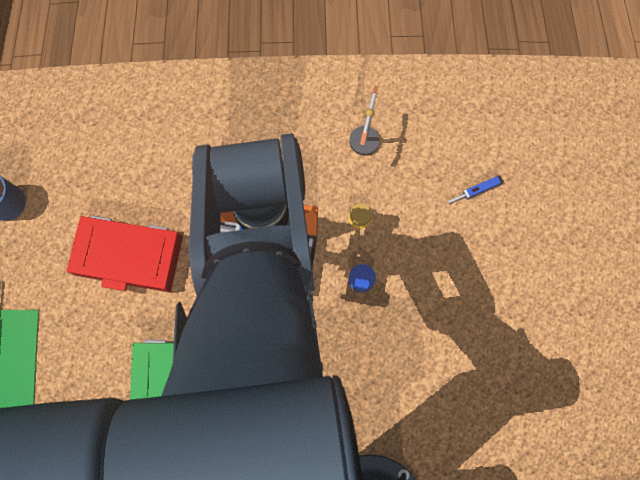

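Call:
carry_out:
  rows:
    - {"x": 0,"y": 0,"z": 0,"wx": 0.2,"wy": 0,"wz": 0,"hand": 0.1}
    - {"x": 0,"y": 0,"z": 0,"wx": 0,"wy": 0,"wz": -0.8,"hand": 0.1}
    - {"x": 0,"y": 0,"z": 0,"wx": 0,"wy": 0,"wz": -0.9,"hand": 0.1}
    - {"x": 0,"y": 0,"z": 0,"wx": 0,"wy": 0,"wz": -0.9,"hand": 0.1}
    - {"x": 0,"y": 0,"z": 0,"wx": 0,"wy": 0,"wz": 0,"hand": 0.1}

```text
time: 15.98
ee_pos: [0.4744, 0.1616, 0.2223]
orientation: [-1.174, 1.16, 0.907]
wrist_force: [-0.1, -0.5, -0.4]
width: 0.0239
```

Run:
```python
from h import *
o=get_obs();T=R.from_rotvec(o['orientation']).as_matrix();print(o['ee_pos'],o['joint_pos'].round(4),'zaz',np.degrees(np.arctan2(T[1,2],T[0,2])));print(T.round(3))
D=load('w3');p=D['p'];cv2.imwrite('pics/w3c.png',cv2.resize(p[120:300,150:420,::-1],None,fx=2.9,fy=2.9,interpolation=cv2.INTER_CUBIC))
```

```text
[0.47435392 0.16158249 0.22226377] [ 0.1504  0.3016  1.8657 -0.1037  0.7834 -2.7303] zaz 78.83856462965733
[[ 0.201 -0.96   0.194]
 [-0.043  0.189  0.981]
 [-0.979 -0.205 -0.004]]
```

View pics/w3c.png

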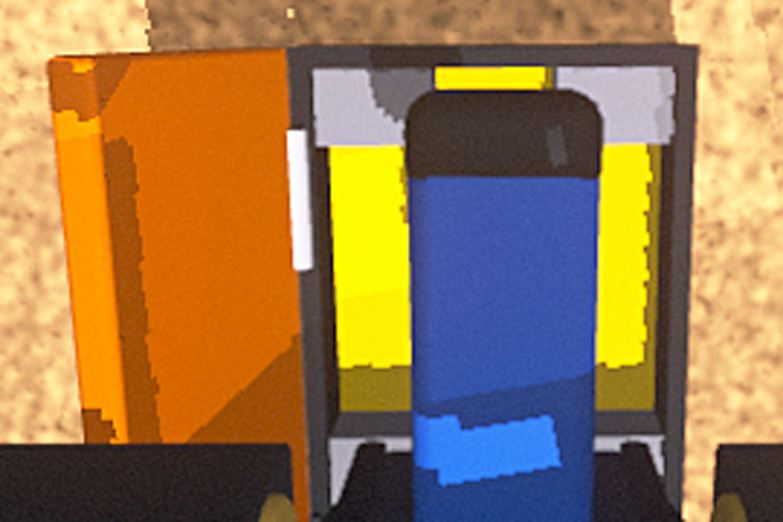

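Run:
```python
from h import *
D=load('w3')
f=lambda l:np.array(l)/2.9-.33+np.array([150,120])
e=plane(D,f([(435,80),(553,80)]),.034);print('bay edges',e.round(4).tolist(),np.linalg.norm(e[0]-e[1]),e.mean(0))
q=plane(D,f([(287,47),(697,45),(684,520)]),.038);print('rim',q.round(4).tolist(),np.linalg.norm(q[0]-q[1]), 'near rim az',np.degrees(np.arctan2(*(q[1]-q[2])[1::-1]))+180,'end az',np.degrees(np.arctan2(*(q[0]-q[1])[1::-1])))
b=plane(D,f([(312,140),(672,145)]),.034);print('block end edge (y=-75)',b.round(4).tolist())
for az in (80.2,):
    ex=np.array([np.sin(np.radians(az)),-np.cos(np.radians(az))]);ey=np.array([-ex[1],ex[0]])
    print('centre from rim', q[:2,:2].mean(0)+.103*ey, 'from bay edge, y=-86?', (e[:,:2]@ey).mean(), (e[:,:2]@ex).mean(),(q[:2,:2]@ex).mean(),(q[:2,:2]@ey), (b[:,:2]@ey), 'est C',np.array([.4834,.1983])@np.c_[ex,ey],'mid top',[np.array(m)@ex for m in ((.4975,.2926),(.4881,.2367),(.468,.1258),(.4643,.1038))])
```

```text
bay edges [[0.485, 0.1046, 0.034], [0.4517, 0.1106, 0.034]] 0.033865057010133336 [0.46833064 0.10761501 0.034     ]
rim [[0.524, 0.0882, 0.038], [0.4104, 0.1083, 0.038], [0.4342, 0.2501, 0.038]] 0.11537515617528245 near rim az 80.44247734648253 end az -10.023029641078567
block end edge (y=-75) [[0.5234, 0.1149, 0.034], [0.4207, 0.1351, 0.034]]
centre from rim [0.48469328 0.19974512] from bay edge, y=-86? 0.18575900336962806 0.4431796166389367 0.44362207143958415 [0.17610526 0.17655437] [0.20236066 0.20469847] est C [0.44259363 0.27768566] mid top [np.float64(0.44043713003955515), np.float64(0.4406890067971916), np.float64(0.43975854149518645), np.float64(0.43985714125245023)]
```

```bash
cat >> h.py <<'E'
EX=np.array([.9851,-.1719,0]);EY=np.array([.1719,.9851,0]);C0=.443*EX+.2785*EY
def go(cx,cy,z):
    o=get_obs();T=R.from_rotvec(o['orientation']).as_matrix();t=C0+cx*EX+cy*EY;t[2]=z
    e=np.asarray(o['ee_pos'])-C0
    print('case pos now',(e@EX).round(4),(e@EY).round(4),o['ee_pos'][2].round(4),'units',(T.T@(t-o['ee_pos'])/.02).round(2),'zaz',np.degrees(np.arctan2(T[1,2],T[0,2])).round(2),'xaxis case',(T[:,0]@EX).round(3),(T[:,0]@EY).round(3),'F',o['wrist_force'].round(1),'t',round(o['time'],2))
E
python3 -c "
from h import *
go(-.022,-.03,.12);go(-.022,-.03,.055)"
```

```text
case pos now -0.0035 -0.0378 0.2223 units [4.81 1.96 0.39] zaz 78.84 xaxis case 0.205 -0.008 F [-0.1 -0.5 -0.4] t 15.97
case pos now -0.0035 -0.0378 0.2223 units [7.99 2.63 0.4 ] zaz 78.84 xaxis case 0.205 -0.008 F [-0.1 -0.5 -0.4] t 15.97
```

Call:
carry_out:
  rows:
    - {"x": 0,"y": 1,"z": 0.2,"wx": -0.28,"wy": 0,"wz": 0,"hand": 0.1}
    - {"x": 0.8,"y": 1,"z": 0.2,"wx": 0,"wy": 0,"wz": 0,"hand": 0.1}
    - {"x": 1,"y": 0.2,"z": 0,"wx": 0,"wy": 0,"wz": 0,"hand": 0.1}
    - {"x": 1,"y": 0,"z": 0,"wx": 0,"wy": 0,"wz": 0,"hand": 0.1}
    - {"x": 1,"y": 0,"z": 0,"wx": 0,"wy": 0,"wz": 0,"hand": 0.1}

```text
time: 16.6
ee_pos: [0.4502, 0.1741, 0.1383]
orientation: [-1.192, 1.151, 0.922]
wrist_force: [0.1, -0.0, -1.0]
width: 0.0238
```

```bash
python3 -c "
from h import *
go(-.022,-.03,.055)
snap('scene','s4')"
```

```text
case pos now -0.0295 -0.0296 0.1383 units [4.15 0.5  0.01] zaz 80.11 xaxis case 0.206 -0.008 F [ 0.1 -0.  -1. ] t 16.6
```

View pics/s4.png

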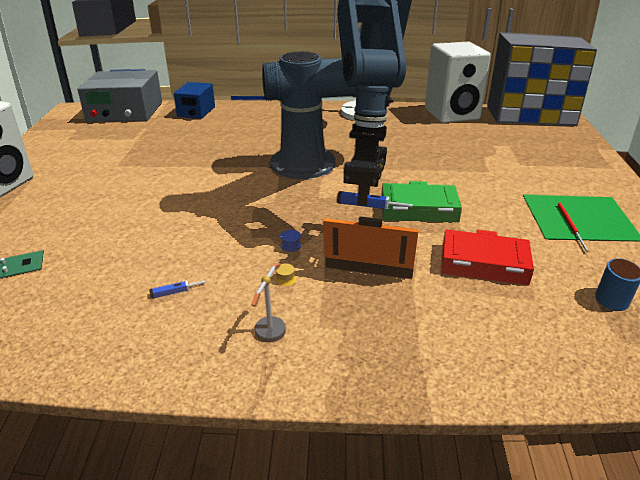

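The scene view shows the driver held level above the case, behind the upright lid at (370,245), with the shank pointing right (case +y).

Call:
carry_out:
  rows:
    - {"x": 1,"y": 0.1,"z": 0,"wx": 0,"wy": 0,"wz": 0,"hand": 0.1}
    - {"x": 1,"y": 0.2,"z": 0,"wx": 0,"wy": 0,"wz": 0,"hand": 0.1}
    - {"x": 1,"y": 0.2,"z": 0,"wx": 0,"wy": 0,"wz": 0,"hand": 0.1}
    - {"x": 0.9,"y": 0,"z": 0,"wx": 0,"wy": 0,"wz": 0,"hand": 0.1}
    - {"x": 0.2,"y": 0,"z": 0,"wx": 0,"wy": 0,"wz": 0,"hand": 0.1}

```text
time: 17.27
ee_pos: [0.4572, 0.1719, 0.056]
orientation: [-1.192, 1.152, 0.922]
wrist_force: [-0.2, -0.5, -1.7]
width: 0.0237
```

```bash
python3 -c "
from h import *
go(.022,-.03,.055)"
```

```text
case pos now -0.0221 -0.0305 0.056 units [ 0.5  -2.15  0.03] zaz 80.09 xaxis case 0.206 -0.009 F [-0.2 -0.5 -1.7] t 17.27
```

Call:
carry_out:
  rows:
    - {"x": 0.1,"y": -0.43,"z": 0,"wx": 0,"wy": 0,"wz": 0,"hand": 0.1}
    - {"x": 0.1,"y": -0.43,"z": 0,"wx": 0,"wy": 0,"wz": 0,"hand": 0.1}
    - {"x": 0.1,"y": -0.43,"z": 0,"wx": 0,"wy": 0,"wz": 0,"hand": 0.1}
    - {"x": 0.1,"y": -0.43,"z": 0,"wx": 0,"wy": 0,"wz": 0,"hand": 0.1}
    - {"x": 0.05,"y": -0.3,"z": 0,"wx": 0,"wy": 0,"wz": 0,"hand": 0.1}

```text
time: 17.9
ee_pos: [0.4988, 0.1646, 0.0564]
orientation: [-1.192, 1.151, 0.92]
wrist_force: [-2.0, 0.0, -1.7]
width: 0.024
```

```bash
python3 -c "
from h import *
go(.022,-.03,.055)
snap('scene','s5');p=load('s5')['p'];cv2.imwrite('pics/s5c.png',cv2.resize(p[130:300,270:460,::-1],None,fx=4,fy=3.5,interpolation=cv2.INTER_CUBIC))"
```

```text
case pos now 0.0201 -0.0306 0.0564 units [ 0.09 -0.08  0.03] zaz 80.06 xaxis case 0.207 -0.008 F [-2.   0.  -1.7] t 17.9
```

View pics/s5c.png

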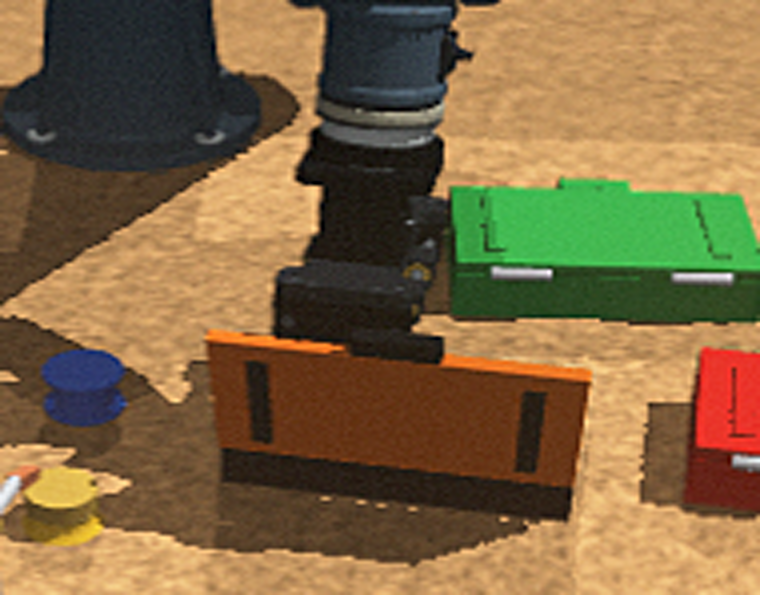

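Call:
carry_out:
  rows:
    - {"x": -0.12,"y": 0.6,"z": 0,"wx": 0,"wy": 0,"wz": 0,"hand": 0.1}
    - {"x": -0.12,"y": 0.5,"z": 0,"wx": 0,"wy": 0,"wz": 0,"hand": 0.1}
    - {"x": 0.6,"y": 0.13,"z": 0,"wx": 0,"wy": 0,"wz": 0,"hand": 0.1}
    - {"x": 0.4,"y": 0.08,"z": 0,"wx": 0,"wy": 0,"wz": 0,"hand": 0.1}
    - {"x": 0,"y": 0,"z": 0,"wx": 0,"wy": 0,"wz": 0,"hand": 0.1}

```text
time: 18.58
ee_pos: [0.476, 0.1684, 0.035]
orientation: [-1.192, 1.152, 0.921]
wrist_force: [-0.8, -0.2, -0.3]
width: 0.0236
```

```bash
python3 -c "
from h import *
go(-.002,-.03,.02)
snap('wrist','w6')"
```

```text
case pos now -0.003 -0.0308 0.035 units [0.74 0.11 0.04] zaz 80.09 xaxis case 0.206 -0.008 F [-0.8 -0.2 -0.3] t 18.57
```

View pics/w6.png

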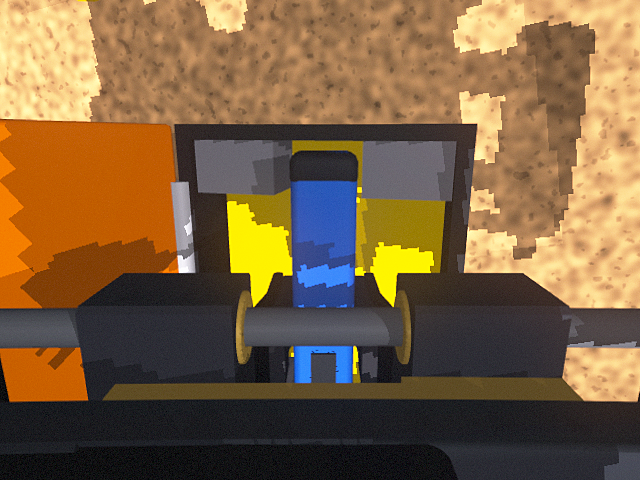

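```bash
python3 -c "
from h import *
D=load('w6')
cc=lambda P:[((q-C0)@EX).round(4) for q in P],
def f(P): return [(((q-C0)@EX).round(4),((q-C0)@EY).round(4)) for q in P]
print('bay edges',f(plane(D,[(292,145),(363,145),(361,190)],.034)))
print('rim',f(plane(D,[(176,125),(477,125)],.038)))
z=.035+.017*.979
print('cap top corners', f(plane(D,[(292,155)],z-.0025)),f(plane(D,[(356,155)],z+.0025)))
"
```

```text
bay edges [(np.float64(0.0096), np.float64(-0.0936)), (np.float64(-0.0184), np.float64(-0.0938)), (np.float64(-0.0181), np.float64(-0.0766))]
rim [(np.float64(0.0565), np.float64(-0.101)), (np.float64(-0.0581), np.float64(-0.1008))]
cap top corners [(np.float64(0.0053), np.float64(-0.0906))] [(np.float64(-0.0184), np.float64(-0.0911))]
```

Call:
carry_out:
  rows:
    - {"x": 0.04,"y": -0.18,"z": 0,"wx": 0,"wy": 0,"wz": 0,"hand": 0.1}
    - {"x": 0.25,"y": 0.05,"z": 0.04,"wx": 0,"wy": 0,"wz": 0,"hand": 0.1}
    - {"x": 0.25,"y": 0.05,"z": 0,"wx": 0,"wy": 0,"wz": 0,"hand": 0.1}
    - {"x": 0.2,"y": 0.04,"z": 0,"wx": 0,"wy": 0,"wz": 0,"hand": 0.1}
    - {"x": 0,"y": 0,"z": 0,"wx": 0,"wy": 0,"wz": 0,"hand": 0.1}

```text
time: 19.25
ee_pos: [0.4798, 0.1684, 0.0212]
orientation: [-1.192, 1.151, 0.921]
wrist_force: [-0.8, 0.2, -0.9]
width: 0.0242
```

```bash
python3 -c "
from h import *
go(.0005,-.03,.0155)"
```

```text
case pos now 0.0007 -0.0301 0.0212 units [0.28 0.07 0.01] zaz 80.09 xaxis case 0.206 -0.008 F [-0.8  0.2 -0.9] t 19.25
```

Call:
carry_out:
  rows:
    - {"x": 0.08,"y": 0.02,"z": 0,"wx": 0,"wy": 0,"wz": 0,"hand": 0.1}
    - {"x": 0.08,"y": 0.02,"z": 0,"wx": 0,"wy": 0,"wz": 0,"hand": 0.1}
    - {"x": 0.06,"y": 0.01,"z": 0,"wx": 0,"wy": 0,"wz": 0,"hand": 0.1}
    - {"x": 0.04,"y": 0.01,"z": 0,"wx": 0,"wy": 0,"wz": 0,"hand": 0.1}
    - {"x": 0,"y": 0,"z": 0,"wx": 0,"wy": 0,"wz": 0,"hand": 0.1}

```text
time: 19.88
ee_pos: [0.48, 0.1685, 0.0163]
orientation: [-1.193, 1.151, 0.921]
wrist_force: [0.7, 0.2, -0.4]
width: 0.0241
```

```bash
python3 -c "
from h import *
go(.0005,-.03,.0155);snap('wrist','w7')"
```

```text
case pos now 0.0009 -0.03 0.0163 units [0.04 0.03 0.  ] zaz 80.08 xaxis case 0.207 -0.008 F [ 0.7  0.2 -0.4] t 19.88
```

View pics/w7.png

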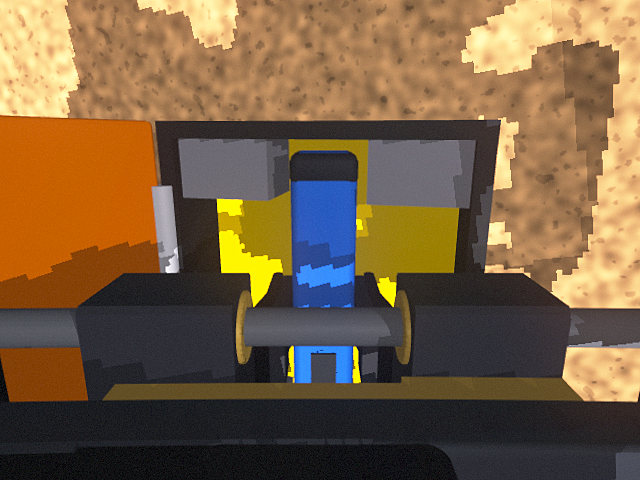

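Call:
carry_out:
  rows:
    - {"x": 0.05,"y": 0.01,"z": 0,"wx": 0,"wy": 0,"wz": 0,"hand": 0.1}
    - {"x": 0.04,"y": 0.01,"z": 0,"wx": 0,"wy": 0,"wz": 0,"hand": 0.1}
    - {"x": 0,"y": 0,"z": 0,"wx": 0,"wy": 0,"wz": 0,"hand": 0.1}
    - {"x": 0,"y": 0,"z": 0,"wx": 0,"wy": 0,"wz": 0,"hand": 0.1}
    - {"x": 0,"y": 0,"z": 0,"wx": 0,"wy": 0,"wz": 0,"hand": 0.1}
  squeeze: 10

```text
time: 20.55
ee_pos: [0.4802, 0.1684, 0.0149]
orientation: [-1.193, 1.15, 0.92]
wrist_force: [-0.8, -1.8, 5.3]
width: 0.024
```

Call:
carry_out:
  rows:
    - {"x": 0,"y": 0,"z": 0,"wx": 0,"wy": 0,"wz": 0,"hand": 0.28}
    - {"x": 0,"y": 0,"z": 0,"wx": 0,"wy": 0,"wz": 0,"hand": 0.3}
    - {"x": 0,"y": 0,"z": 0,"wx": 0,"wy": 0,"wz": 0,"hand": 0.32}
    - {"x": 0,"y": 0,"z": 0,"wx": 0,"wy": 0,"wz": 0,"hand": 0.35}
    - {"x": 0,"y": 0,"z": 0,"wx": 0,"wy": 0,"wz": 0,"hand": 0.38}

```text
time: 21.18
ee_pos: [0.4801, 0.1685, 0.0144]
orientation: [-1.192, 1.151, 0.921]
wrist_force: [-0.2, 0.4, -0.1]
width: 0.0319
```

```bash
python3 -c "
from h import *
go(.0005,-.03,.0155);snap('wrist','w8')"
```

```text
case pos now 0.001 -0.03 0.0144 units [-0.06  0.01 -0.  ] zaz 80.08 xaxis case 0.207 -0.008 F [-0.2  0.4 -0.1] t 21.18
```

View pics/w8.png

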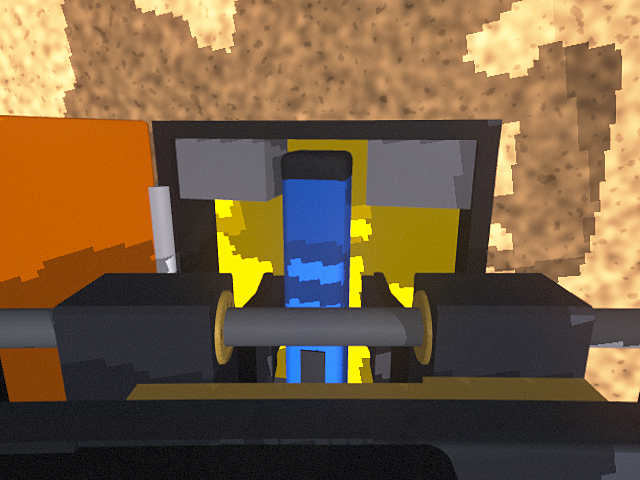

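Call:
carry_out:
  rows:
    - {"x": -0.2,"y": -0.04,"z": 0,"wx": 0,"wy": 0,"wz": 0,"hand": 0.5}
    - {"x": -0.5,"y": -0.1,"z": 0,"wx": 0,"wy": 0,"wz": 0,"hand": 0.5}
    - {"x": -1,"y": -0.2,"z": 0,"wx": 0,"wy": 0,"wz": 0,"hand": 0.5}
    - {"x": -1,"y": -0.2,"z": 0,"wx": 0,"wy": 0,"wz": 0,"hand": 0.5}
    - {"x": -1,"y": -0.2,"z": 0,"wx": 0,"wy": 0,"wz": 0,"hand": 0.5}

```text
time: 21.85
ee_pos: [0.4791, 0.1693, 0.0913]
orientation: [-1.192, 1.15, 0.921]
wrist_force: [0.8, -0.8, 0.3]
width: 0.0431
```

```bash
python3 -c "
from h import *
go(.0005,-.03,.155);snap('wrist','w9')"
```

```text
case pos now -0.0001 -0.0293 0.0913 units [-3.11 -0.69 -0.06] zaz 80.09 xaxis case 0.208 -0.007 F [ 0.8 -0.8  0.3] t 21.85
```

View pics/w9.png

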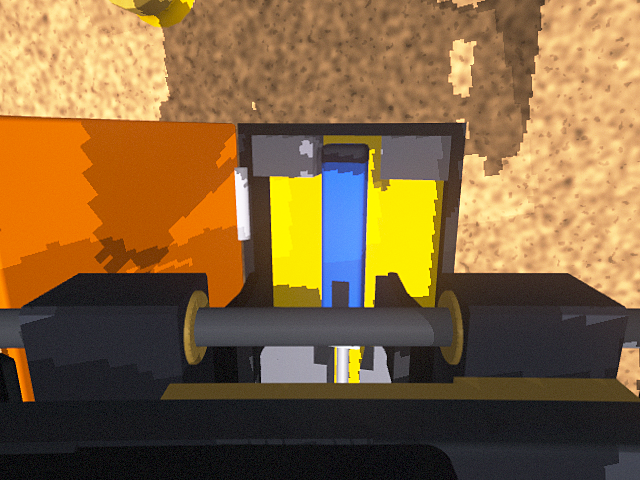

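```bash
python3 -c "
from h import *
D=load('top0')
print(plane(D,[(365,140)],.014),plane(D,[(363,142),(376,88)],.14), plane(D,[(361,214)],.03))
print([(((q-C0)@EX).round(3),((q-C0)@EY).round(3)) for q in list(plane(D,[(365,140)],.014))+list(plane(D,[(363,142),(376,88)],.14))])
"
```

```text
[[ 0.73163689 -0.01799153  0.014     ]] [[ 0.67432791 -0.00224404  0.14      ]
 [ 0.78578989 -0.03218579  0.14      ]] [[ 0.56630738 -0.00167196  0.03      ]]
[(np.float64(0.281), np.float64(-0.17)), (np.float64(0.222), np.float64(-0.165)), (np.float64(0.337), np.float64(-0.175))]
```

Call:
carry_out:
  rows:
    - {"x": -1,"y": -0.2,"z": 0,"wx": 0,"wy": 0,"wz": 0,"hand": 0.5}
    - {"x": -1,"y": -0.2,"z": 0,"wx": 0,"wy": 0,"wz": 0,"hand": 0.4}
    - {"x": -1,"y": -0.2,"z": 0,"wx": 0,"wy": 0,"wz": 0,"hand": 0.2}
    - {"x": -1,"y": 0.1,"z": 0,"wx": 0,"wy": 0,"wz": 0.8,"hand": 0}
    - {"x": -1,"y": 0.2,"z": 0,"wx": 0,"wy": 0,"wz": 0.9,"hand": 0}

```text
time: 22.52
ee_pos: [0.465, 0.1726, 0.1904]
orientation: [-1.124, 1.244, 1.025]
wrist_force: [0.6, -0.3, -0.5]
width: 0.0126
```

Call:
carry_out:
  rows:
    - {"x": -0.5,"y": 0,"z": 0,"wx": 0,"wy": 0,"wz": 0.9,"hand": 0}
    - {"x": 0,"y": 0,"z": 0,"wx": 1,"wy": 0,"wz": 0,"hand": 0}
    - {"x": 0,"y": 0,"z": 0,"wx": 1,"wy": 0,"wz": 0,"hand": 0}
    - {"x": 0,"y": 0,"z": 0,"wx": 1,"wy": 0,"wz": 0,"hand": 0}
    - {"x": 0,"y": 0,"z": 0,"wx": 1,"wy": 0,"wz": 0,"hand": 0}

```text
time: 23.15
ee_pos: [0.4648, 0.1726, 0.1995]
orientation: [-0.843, 1.408, 0.832]
wrist_force: [-0.1, -0.3, 0.1]
width: 0.0005
```

```bash
python3 -c "
from h import *
go(.15,0,.21)"
```

```text
case pos now -0.0148 -0.0286 0.1995 units [-0.53 -7.36  3.96] zaz 61.6 xaxis case 0.001 -0.008 F [-0.1 -0.3  0.1] t 23.15
```

Call:
carry_out:
  rows:
    - {"x": -0.5,"y": 0,"z": 0,"wx": 1,"wy": 0,"wz": 0,"hand": 0}
    - {"x": -0.5,"y": 0,"z": 0,"wx": 1,"wy": 0,"wz": 0,"hand": 0}
    - {"x": 0,"y": 0,"z": 0,"wx": 1,"wy": 0,"wz": 0,"hand": 0}
    - {"x": 0,"y": 0,"z": 0,"wx": 1,"wy": 0,"wz": 0,"hand": 0}
    - {"x": 0,"y": 0,"z": 0,"wx": 1,"wy": 0,"wz": 0,"hand": 0}

```text
time: 23.78
ee_pos: [0.4647, 0.1728, 0.2195]
orientation: [-0.534, 1.509, 0.523]
wrist_force: [0.2, 0.1, 0.5]
width: 0.0009
```

Call:
carry_out:
  rows:
    - {"x": 0,"y": 0,"z": 0,"wx": 1,"wy": 0,"wz": 0,"hand": 0}
    - {"x": 0,"y": 0,"z": 0,"wx": 1,"wy": 0,"wz": 0,"hand": 0}
    - {"x": 0,"y": 0,"z": 0,"wx": 1,"wy": 0,"wz": 0,"hand": 0}
    - {"x": 0,"y": 0,"z": 0,"wx": 1,"wy": 0,"wz": 0,"hand": 0}
    - {"x": 0,"y": 0,"z": 0,"wx": 1,"wy": 0,"wz": 0,"hand": 0}

```text
time: 24.4
ee_pos: [0.4647, 0.1728, 0.2195]
orientation: [-0.222, 1.562, 0.21]
wrist_force: [-0.3, -0.9, -0.6]
width: 0.0005
```

Call:
carry_out:
  rows:
    - {"x": 0,"y": 0,"z": 0,"wx": 1,"wy": 0,"wz": 0,"hand": 0}
    - {"x": 0,"y": 0,"z": 0,"wx": 1,"wy": 0,"wz": 0,"hand": 0}
    - {"x": 0,"y": 0,"z": 0,"wx": 1,"wy": 0,"wz": 0,"hand": 0}
    - {"x": 0,"y": 0,"z": 0,"wx": 1,"wy": 0,"wz": 0,"hand": 0}
    - {"x": 0,"y": 0,"z": 0,"wx": 1,"wy": 0,"wz": 0,"hand": 0}

```text
time: 25.02
ee_pos: [0.4648, 0.1728, 0.2195]
orientation: [0.092, 1.569, -0.104]
wrist_force: [0.4, -0.1, -0.5]
width: 0.0004
```

Call:
carry_out:
  rows:
    - {"x": 0,"y": 0,"z": 0,"wx": 0.6,"wy": 0,"wz": 0,"hand": 0}
    - {"x": 0,"y": 0.3,"z": -1,"wx": 0,"wy": 0,"wz": 0,"hand": 0}
    - {"x": 0,"y": 0,"z": -1,"wx": 0,"wy": 0,"wz": 0,"hand": 0}
    - {"x": 0,"y": 0,"z": -1,"wx": 0,"wy": 0,"wz": 0,"hand": 0}
    - {"x": 0,"y": 0,"z": 0,"wx": 0,"wy": 0,"wz": 0,"hand": 0}

```text
time: 25.65
ee_pos: [0.4045, 0.1892, 0.2193]
orientation: [0.126, 1.568, -0.139]
wrist_force: [-0.7, -0.4, 0.1]
width: 0.0002
```

```bash
python3 -c "
from h import *
go(.15,0,.21);snap('wrist','w10');snap('top','t10')"
```

```text
case pos now -0.077 -0.0226 0.2193 units [ 0.45  1.09 11.36] zaz -9.65 xaxis case -0.001 -0.009 F [-0.7 -0.4  0.1] t 25.65
```

View pics/w10.png

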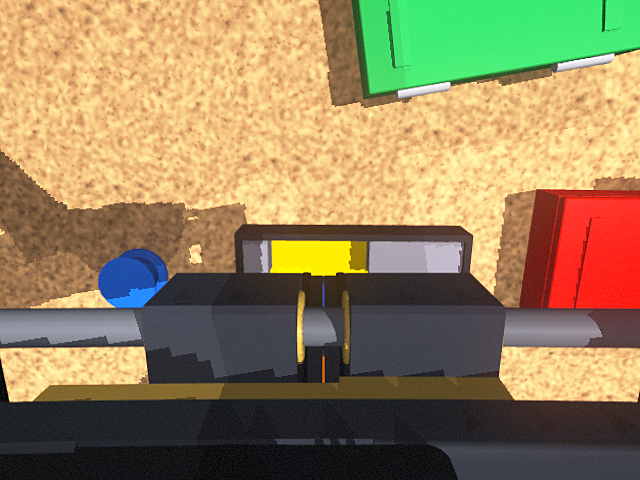

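View pics/t10.png

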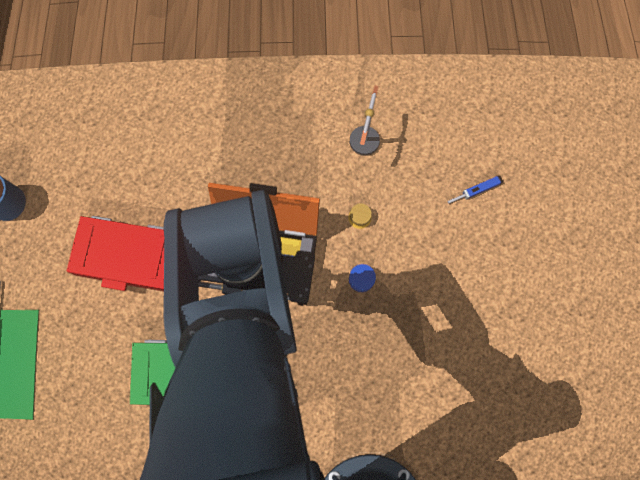

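Call:
carry_out:
  rows:
    - {"x": 0,"y": 0.2,"z": 1,"wx": 0,"wy": 0,"wz": 0,"hand": 0}
    - {"x": 0,"y": 0.2,"z": 1,"wx": 0,"wy": 0,"wz": 0,"hand": 0}
    - {"x": 0,"y": 0.2,"z": 1,"wx": 0,"wy": 0,"wz": 0,"hand": 0}
    - {"x": 0,"y": 0.2,"z": 1,"wx": 0,"wy": 0,"wz": 0,"hand": 0}
    - {"x": 0,"y": 0.2,"z": 1,"wx": 0,"wy": 0,"wz": 0,"hand": 0}

```text
time: 26.38
ee_pos: [0.5109, 0.1914, 0.2192]
orientation: [0.128, 1.565, -0.14]
wrist_force: [-0.3, -0.0, 0.2]
width: 0.0004
```

Call:
carry_out:
  rows:
    - {"x": 0,"y": 0.09,"z": 1,"wx": 0,"wy": 0,"wz": 0,"hand": 0}
    - {"x": 0,"y": 0,"z": 1,"wx": 0,"wy": 0,"wz": 0,"hand": 0}
    - {"x": 0,"y": 0,"z": 1,"wx": 0,"wy": 0,"wz": 0,"hand": 0}
    - {"x": 0,"y": 0,"z": 1,"wx": 0,"wy": 0,"wz": 0,"hand": 0}
    - {"x": 0,"y": 0,"z": 0,"wx": 0,"wy": 0,"wz": 0,"hand": 0}

```text
time: 27.0
ee_pos: [0.5903, 0.1792, 0.2191]
orientation: [0.129, 1.565, -0.141]
wrist_force: [-0.9, 0.0, -0.1]
width: 0.0007
```

```bash
python3 -c "
from h import *
go(.15,0,.21);snap('wrist','w11')"
```

```text
case pos now 0.1077 -0.0005 0.2191 units [0.46 0.03 2.11] zaz -9.83 xaxis case 0.002 -0.008 F [-0.9  0.  -0.1] t 27.0
```

View pics/w11.png

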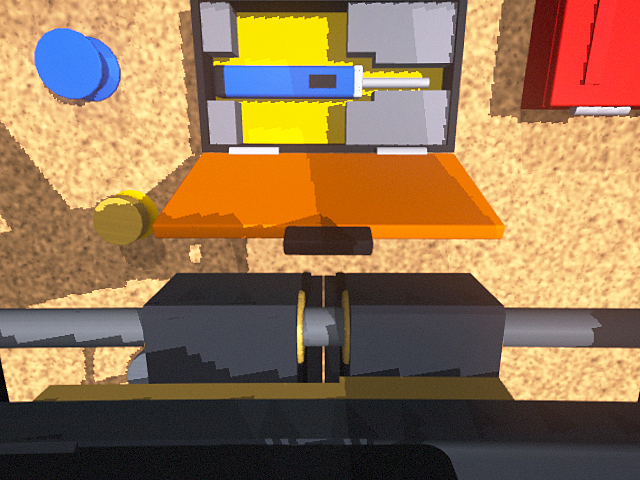

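```bash
python3 -c "
from h import *
D=load('w11')
f=lambda P:[(((q-C0)@EX*1e3).round(1),((q-C0)@EY*1e3).round(1),(q[2]*1e3).round(1)) for q in P]
print('drv',f(plane(D,[(217,66),(217,97),(362,66),(362,97)],.03)))
print('tip',f(plane(D,[(429,82)],.018)))
print('rim',f(plane(D,[(190,150),(460,152)],.038)))
print('depth',f(pts(D,[(230,80),(260,80),(300,75),(340,90),(350,72),(230,92),(400,82),(425,82),(290,120)])))
"
```

```text
drv [(np.float64(-7.9), np.float64(-86.2), np.float64(30.0)), (np.float64(15.2), np.float64(-87.8), np.float64(30.0)), (np.float64(-8.1), np.float64(28.6), np.float64(30.0)), (np.float64(15.0), np.float64(29.2), np.float64(30.0))]
tip [(np.float64(2.8), np.float64(85.0), np.float64(18.0))]
rim [(np.float64(56.7), np.float64(-110.7), np.float64(38.0)), (np.float64(58.1), np.float64(109.1), np.float64(38.0))]
depth [(np.float64(2.3), np.float64(-76.6), np.float64(29.6)), (np.float64(2.2), np.float64(-52.7), np.float64(29.1)), (np.float64(-1.5), np.float64(-20.6), np.float64(29.8)), (np.float64(9.6), np.float64(11.4), np.float64(29.0)), (np.float64(-3.8), np.float64(19.2), np.float64(28.9)), (np.float64(11.4), np.float64(-77.1), np.float64(30.0)), (np.float64(3.0), np.float64(60.6), np.float64(21.2)), (np.float64(3.1), np.float64(81.0), np.float64(21.1)), (np.float64(32.4), np.float64(-31.4), np.float64(5.3))]
```

The wrist view shows the driver body at (215–362, 82) in the bay and the shank in the groove, with its tip at (429,82). The depth puts its top flat at about 30 mm. Next is the lid, with closed fingers behind it.

Call:
carry_out:
  rows:
    - {"x": 0,"y": 0,"z": 1,"wx": 0,"wy": 0,"wz": 0,"hand": 0}
    - {"x": 0,"y": 0,"z": 1,"wx": 0,"wy": 0,"wz": 0,"hand": 0}
    - {"x": 0.2,"y": 0,"z": 0.3,"wx": 0,"wy": 0,"wz": 0,"hand": 0}
    - {"x": 1,"y": 0,"z": 0,"wx": 0,"wy": 0,"wz": 0,"hand": 0}
    - {"x": 1,"y": 0,"z": 0,"wx": 0,"wy": 0,"wz": 0,"hand": 0}

```text
time: 27.68
ee_pos: [0.6323, 0.1719, 0.1748]
orientation: [0.127, 1.568, -0.14]
wrist_force: [0.3, 0.1, -0.3]
width: 0.0005
```

Call:
carry_out:
  rows:
    - {"x": 1,"y": 0,"z": 0,"wx": 0,"wy": 0,"wz": 0,"hand": 0}
    - {"x": 1,"y": 0,"z": 0,"wx": 0,"wy": 0,"wz": 0,"hand": 0}
    - {"x": 0.8,"y": 0,"z": 0,"wx": 0,"wy": 0,"wz": 0,"hand": 0}
    - {"x": 0,"y": 0,"z": -0.5,"wx": 0,"wy": 0,"wz": 0,"hand": 0}
    - {"x": 0,"y": 0,"z": 0,"wx": 0,"wy": 0,"wz": 0,"hand": 0}

```text
time: 28.3
ee_pos: [0.6225, 0.1732, 0.1198]
orientation: [0.127, 1.567, -0.14]
wrist_force: [1.3, 0.1, 0.5]
width: 0.0008
```

```bash
python3 -c "
from h import *
go(.0775,0,.12);snap('scene','s12');p=load('s12')['p'];cv2.imwrite('pics/s12c.png',cv2.resize(p[110:300,250:440,::-1],None,fx=4,fy=3.1,interpolation=cv2.INTER_CUBIC))"
```

```text
case pos now 0.1405 -0.0008 0.1198 units [-0.01  0.05 -3.15] zaz -9.73 xaxis case 0.0 -0.008 F [1.3 0.1 0.5] t 28.3
```

View pics/s12c.png

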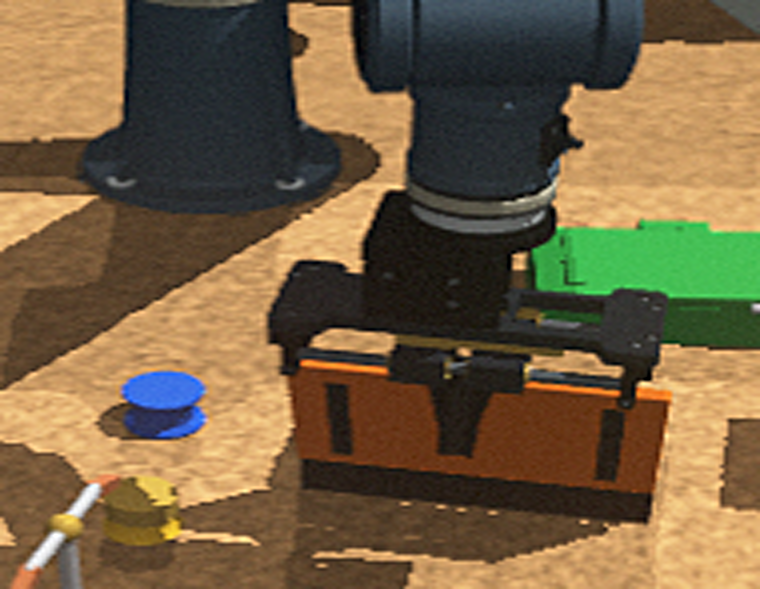

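Call:
carry_out:
  rows:
    - {"x": -0.1,"y": 0,"z": -0.7,"wx": 0,"wy": 0,"wz": 0,"hand": 0}
    - {"x": -0.15,"y": 0,"z": -0.7,"wx": 0,"wy": 0,"wz": 0,"hand": 0}
    - {"x": -0.2,"y": 0,"z": -0.7,"wx": 0,"wy": 0,"wz": 0,"hand": 0}
    - {"x": -0.2,"y": 0,"z": -0.7,"wx": 0,"wy": 0,"wz": 0,"hand": 0}
    - {"x": 0,"y": 0,"z": -0.4,"wx": 0,"wy": 0,"wz": 0,"hand": 0}

```text
time: 28.98
ee_pos: [0.5599, 0.1841, 0.133]
orientation: [0.127, 1.565, -0.14]
wrist_force: [2.1, -0.5, 1.7]
width: 0.0001
```

```bash
python3 -c "
from h import *
go(.0287,0,.126)"
```

```text
case pos now 0.0769 -0.0009 0.133 units [ 0.35  0.06 -2.41] zaz -9.73 xaxis case 0.002 -0.008 F [ 2.1 -0.5  1.7] t 28.98
```

Call:
carry_out:
  rows:
    - {"x": -0.05,"y": 0,"z": -0.8,"wx": 0,"wy": 0,"wz": 0,"hand": 0}
    - {"x": 0.15,"y": 0,"z": -0.82,"wx": 0,"wy": 0,"wz": 0,"hand": 0}
    - {"x": 0.26,"y": 0,"z": -0.79,"wx": 0,"wy": 0,"wz": 0,"hand": 0}
    - {"x": 0.32,"y": 0,"z": -0.59,"wx": 0,"wy": 0,"wz": 0,"hand": 0}
    - {"x": 0.34,"y": 0,"z": -0.48,"wx": 0,"wy": 0,"wz": 0,"hand": 0}

```text
time: 29.6
ee_pos: [0.4911, 0.1958, 0.1115]
orientation: [0.128, 1.567, -0.14]
wrist_force: [0.9, 1.3, 0.5]
width: 0.0007
```

```bash
python3 -c "
from h import *
go(-.0098,0,.095);snap('scene','s13');p=load('s13')['p'];cv2.imwrite('pics/s13c.png',cv2.resize(p[110:300,250:440,::-1],None,fx=4,fy=3.1,interpolation=cv2.INTER_CUBIC))"
```

```text
case pos now 0.0071 -0.0012 0.1115 units [ 0.83  0.07 -0.85] zaz -9.76 xaxis case 0.001 -0.008 F [0.9 1.3 0.5] t 29.6
```

View pics/s13c.png

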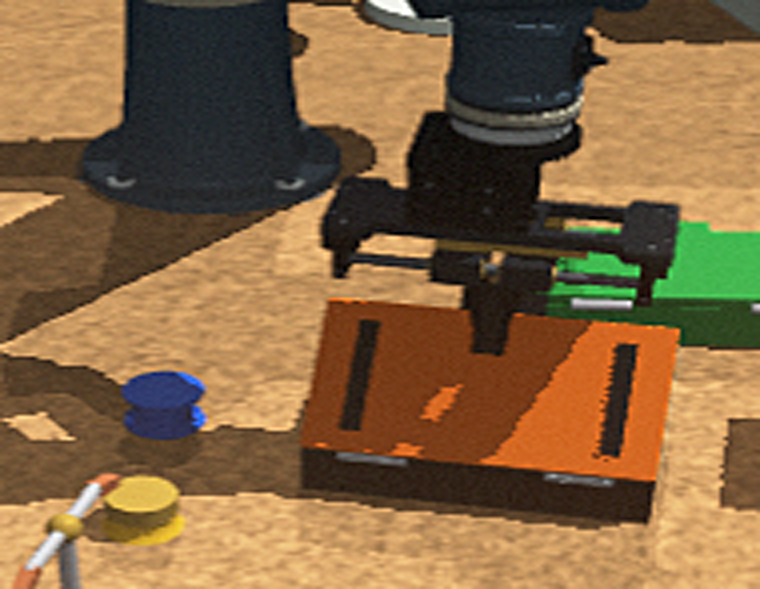

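Call:
carry_out:
  rows:
    - {"x": 0.41,"y": 0,"z": -0.44,"wx": 0,"wy": 0,"wz": 0,"hand": 0}
    - {"x": 0.43,"y": 0,"z": -0.41,"wx": 0,"wy": 0,"wz": 0,"hand": 0}
    - {"x": 0.71,"y": 0,"z": -0.43,"wx": 0,"wy": 0,"wz": 0,"hand": 0}
    - {"x": 0.78,"y": 0,"z": -0.3,"wx": 0,"wy": 0,"wz": 0,"hand": 0}
    - {"x": 0.4,"y": 0,"z": -0.1,"wx": 0,"wy": 0,"wz": 0,"hand": 0}

```text
time: 30.28
ee_pos: [0.4574, 0.2006, 0.0561]
orientation: [0.127, 1.569, -0.141]
wrist_force: [-0.3, -0.1, 0.6]
width: 0.0006
```

Call:
carry_out:
  rows:
    - {"x": 0.15,"y": 0,"z": 0,"wx": 0,"wy": 0,"wz": 0,"hand": 0}
    - {"x": 0.15,"y": 0,"z": 0,"wx": 0,"wy": 0,"wz": 0,"hand": 0}
    - {"x": 0.08,"y": 0,"z": 0,"wx": 0,"wy": 0,"wz": 0,"hand": 0}
    - {"x": 0,"y": 0,"z": 0,"wx": 0,"wy": 0,"wz": 0,"hand": 0}
    - {"x": 0,"y": 0,"z": 0,"wx": 0,"wy": 0,"wz": 0,"hand": 0}

```text
time: 30.9
ee_pos: [0.4593, 0.2006, 0.0499]
orientation: [0.128, 1.566, -0.14]
wrist_force: [-0.0, -0.1, 0.1]
width: 0.0008
```

```bash
python3 -c "
from h import *
go(-.0275,0,.0485)"
```

```text
case pos now -0.025 -0.0019 0.0499 units [ 0.07  0.1  -0.12] zaz -9.76 xaxis case 0.002 -0.008 F [-0.  -0.1  0.1] t 30.9
```

Call:
carry_out:
  rows:
    - {"x": 0.06,"y": 0,"z": 0,"wx": 0,"wy": 0,"wz": 0,"hand": 0}
    - {"x": 0.05,"y": 0,"z": 0,"wx": 0,"wy": 0,"wz": 0,"hand": 0}
    - {"x": 0.04,"y": 0,"z": 0,"wx": 0,"wy": 0,"wz": 0,"hand": 0}
    - {"x": 0,"y": 0,"z": 0,"wx": 0,"wy": 0,"wz": 0,"hand": 0}
    - {"x": 0,"y": 0,"z": 0,"wx": 0,"wy": 0,"wz": 0,"hand": 0}

```text
time: 31.52
ee_pos: [0.4593, 0.2007, 0.0487]
orientation: [0.128, 1.565, -0.14]
wrist_force: [-2.7, -1.1, 17.9]
width: 0.0006
```

Call:
carry_out:
  rows:
    - {"x": -0.3,"y": 0,"z": 0,"wx": 0,"wy": 0,"wz": 0,"hand": 0}
    - {"x": -1,"y": 0,"z": 0,"wx": 0,"wy": 0,"wz": 0,"hand": 0}
    - {"x": -1,"y": 0,"z": 0,"wx": 0,"wy": 0,"wz": 0,"hand": 0}
    - {"x": -1,"y": 0,"z": 0,"wx": 0,"wy": 0,"wz": 0,"hand": 0}
    - {"x": -1,"y": 0,"z": 0,"wx": 0,"wy": 0,"wz": 0,"hand": 0}

```text
time: 32.15
ee_pos: [0.4587, 0.2013, 0.1332]
orientation: [0.127, 1.567, -0.14]
wrist_force: [-0.1, -0.4, 0.1]
width: 0.0005
```

Call:
carry_out:
  rows:
    - {"x": -1,"y": 0,"z": 0.8,"wx": 0,"wy": 0,"wz": 0,"hand": 0}
    - {"x": -1,"y": 0,"z": 0.8,"wx": 0,"wy": 0,"wz": 0,"hand": 0}
    - {"x": -1,"y": 0,"z": 0.8,"wx": 0,"wy": 0,"wz": 0,"hand": 0}
    - {"x": -1,"y": 0,"z": 0.8,"wx": 0,"wy": 0,"wz": 0,"hand": 0}
    - {"x": 0,"y": 0,"z": 0.5,"wx": 0,"wy": 0,"wz": 0,"hand": 0}

```text
time: 32.78
ee_pos: [0.5336, 0.1895, 0.214]
orientation: [0.128, 1.563, -0.139]
wrist_force: [0.5, 0.0, 0.5]
width: 0.0008
```

```bash
python3 -c "
from h import *
go(-.0275,0,.0485);snap('wrist','w14');snap('scene','s14');snap('top','t14')
p=load('s14')['p'];cv2.imwrite('pics/s14c.png',cv2.resize(p[110:300,230:450,::-1],None,fx=3.5,fy=3,interpolation=cv2.INTER_CUBIC))
D=load('w14')
"
```

```text
case pos now 0.0501 -0.0001 0.214 units [ 8.26  0.07 -3.92] zaz -9.77 xaxis case 0.005 -0.007 F [0.5 0.  0.5] t 32.77
```

View pics/w14.png

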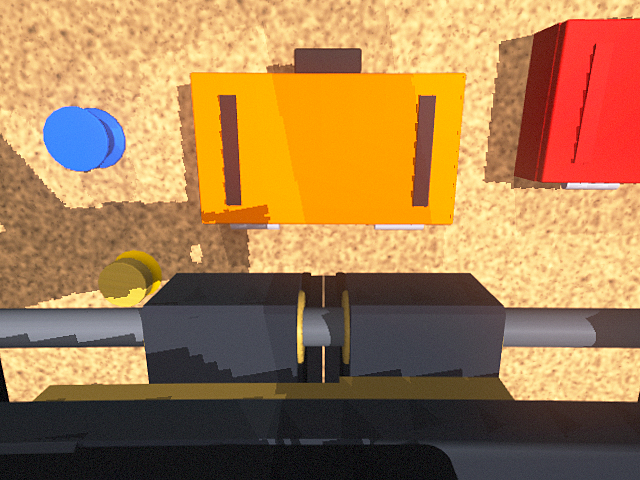

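View pics/s14c.png

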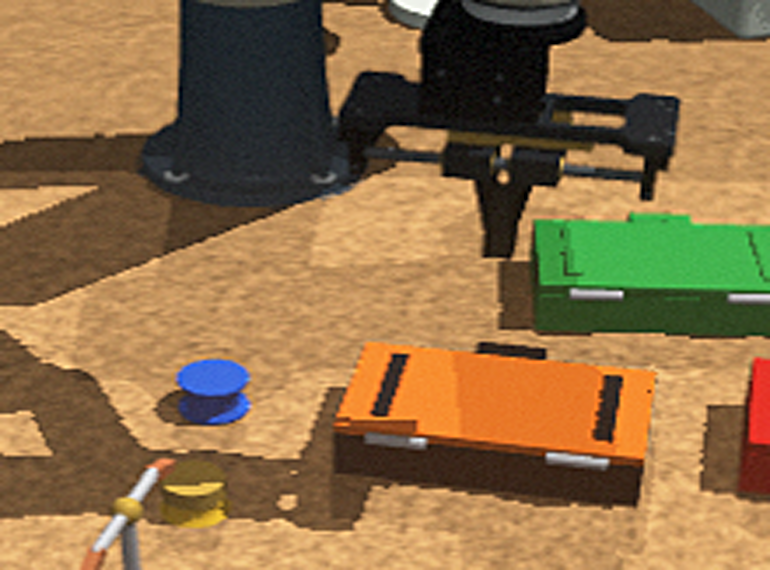

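Both views show the lid flat on the case. In the wrist view it fills (190–465, 72–223), and the spool and tin have not moved. I'll check its height by depth, then hand in.

```bash
python3 -c "
from h import *
D=load('w14')
for v in (82,100,130,160,190,210):
    P=np.array([pts(D,[(u,v)])[0] for u in range(255,405,3)]);P=P[np.isfinite(P[:,2])]
    print(((P-C0)@EX).mean().round(4),np.median(P[:,2]).round(4))
A=load('top0')['p'].astype(int);B=load('t14')['p'].astype(int)
d=abs(A-B).sum(2)
for n,(x0,y0,x1,y1) in dict(spool=(348,264,376,292),tin=(349,202,373,227),stand=(348,84,382,156),small=(445,174,505,206)).items(): print(n,d[y0:y1,x0:x1].mean())
t=get_obs();print(t['time'],t['wrist_force']);job_done()
"
```

```text
-0.0513 0.0477
-0.0382 0.0479
-0.0167 0.048
0.006 0.0478
0.0297 0.0478
0.0459 0.0479
spool 108.91071428571429
tin 91.84
stand 111.86111111111111
small 99.75989583333333
32.925 [-1.55070331  0.65674994 -0.87466125]
the job is handed in; nothing more can be done
```

The blue driver is in its case, turned end for end, with the orange lid closed and the arm clear. I handed the job in at 32.9 s of the 72 s allowed.

**How it went:** I gripped the driver by its body, turned it about 176° and rolled the gripper about 12° so its wide body would clear the upright lid. I used the side of the gripper body to nudge the lid open a little further, at about 2 N. I set the driver down on one lower edge with about 5 N and opened the jaws, so it settled flat over the last few millimetres. I then swept the lid down from behind with closed fingers and pressed it to about 18 N against the rim.

**Last checks:**
- **Driver:** before closing, its top measured a level 29–30 mm against the 38 mm rim. It sat about 3 mm off the bay's centre line, with the shank in the groove (tip at case y 85 mm).
- **Lid:** its top measured a level 47.7–48 mm from hinge to free edge; fully closed is 48.5 mm. The difference is within calibration error and shows no tilt.
- **Spool, tin and stand:** they look unmoved in the last wrist and scene pictures, and no measured force suggested a collision. A before/after pixel comparison of the top view gave a large difference of about 90–110 everywhere, including over the fixed stand. I think the lighting or arm shadow had changed, but that check settled nothing and I did not re-measure their positions.

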